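Press the studs home in the combs and rack them

TASK

Finish the handled combs lying on the bench: lay each one in the hand press with its stud under the plunger, push the plunger's head down to its stop so that the stud is driven flush (do not push studs with the fingers), then slide the comb handle first into a free slot of the display rack until its head meets the rack. Leave every handled comb in the rack with its stud up, the plunger back up, and the other things on the bench where they are.

Things in the scene. Friction and masses are not known exactly. Their poses are not given: they have to be found in the camera images.
- comb_a: handled comb of pale wood, 12 mm thick, 175 mm long, 70 g, lying flat; may be absent. Origin: middle of the underside of its toothed head (100 mm in x, 44 mm in y, can be gripped across y). +x runs along the handle (24 mm wide, from x=50 to 125 mm), +z up. Balances at x=25 mm. A brass stud stands in its top at x=105 mm, y=0
- comb_a_end (a point): tip of the handle of comb_a, at x=125 mm, mid-width, 6 mm above the comb's underside; axes as the comb's
- stud_a: brass stud of comb_a, 14 mm across, 7 mm tall, origin at its underside; slides along the comb's z. At first this origin is 12 mm above the comb's underside (stud 7 mm proud), driven flush 5 mm above. It moves only under more than about 6 N and stays where left
- comb_b: handled comb of mid-brown wood, 12 mm thick, 175 mm long, 70 g, lying flat; may be absent. Origin: middle of the underside of its toothed head (100 mm in x, 44 mm in y, can be gripped across y). +x runs along the handle (24 mm wide, from x=50 to 125 mm), +z up. Balances at x=25 mm. A brass stud stands in its top at x=105 mm, y=0
- comb_b_end (a point): tip of the handle of comb_b, at x=125 mm, mid-width, 6 mm above the comb's underside; axes as the comb's
- stud_b: brass stud of comb_b, 14 mm across, 7 mm tall, origin at its underside; slides along the comb's z. At first this origin is 12 mm above the comb's underside (stud 7 mm proud), driven flush 5 mm above. It moves only under more than about 6 N and stays where left
- comb_c: handled comb of dark wood, 12 mm thick, 175 mm long, 70 g, lying flat; may be absent. Origin: middle of the underside of its toothed head (100 mm in x, 44 mm in y, can be gripped across y). +x runs along the handle (24 mm wide, from x=50 to 125 mm), +z up. Balances at x=25 mm. A brass stud stands in its top at x=105 mm, y=0
- comb_c_end (a point): tip of the handle of comb_c, at x=125 mm, mid-width, 6 mm above the comb's underside; axes as the comb's
- stud_c: brass stud of comb_c, 14 mm across, 7 mm tall, origin at its underside; slides along the comb's z. At first this origin is 12 mm above the comb's underside (stud 7 mm proud), driven flush 5 mm above. It moves only under more than about 6 N and stays where left
- comb_d: handled comb of mid-brown wood, finer teeth, 12 mm thick, 175 mm long, 70 g, lying flat; may be absent. Origin: middle of the underside of its toothed head (100 mm in x, 44 mm in y, can be gripped across y). +x runs along the handle (24 mm wide, from x=50 to 125 mm), +z up. Balances at x=25 mm. A brass stud stands in its top at x=105 mm, y=0
- comb_d_end (a point): tip of the handle of comb_d, at x=125 mm, mid-width, 6 mm above the comb's underside; axes as the comb's
- stud_d: brass stud of comb_d, 14 mm across, 7 mm tall, origin at its underside; slides along the comb's z. At first this origin is 12 mm above the comb's underside (stud 7 mm proud), driven flush 5 mm above. It moves only under more than about 6 N and stays where left
- press: green hand press, fixed. Origin on the bench below the plunger's axis; +x away from its open front, +z up. Steel bed bar 28 mm wide, x=-120 to 25 mm, top 22 mm high. Cheeks, 34 mm apart, 32 mm high, x=-52 to 26, flank the handle; the wider head stays outside. Arm and guide 66 to 106 mm high, front at x=-21. A comb goes in handle first towards +x; stud under the die, its origin is at x=-105 mm
- plunger (a joint): plunger of the press: 0 m up at rest, grows as pressed, stop at 0.019 m; spring 4 N at the top, 8 N at the stop, about 6 N more while driving a stud. Its round die, 20 mm across, hangs 53 mm above the bench at rest (31 mm over the bed), 34 mm at the stop (level with the top of a comb on the bed)
- plunger_top (a point): centre of the top of the plunger's black round head (50 mm across), 153 mm above the bench at rest; moves with the plunger
- rack: wooden rack with clear top, fixed, place varies; 90 mm deep (x), 250 mm wide, 56 mm high. Origin: middle of its underside; +x points into its slots. Three level slots open at the front face (x=-45 mm), y=-80, 0, 80 mm: 34 mm wide, 22 mm high, floor 22 mm up, 85 mm deep. Before each a tongue, 24 mm wide, level with the slot floor, reaches out 76 mm; a comb head rests on it
- slot0 (a point): middle of the mouth of the rack's slot at y=-80 mm, on the slot's floor (22 mm above the bench); axes as the rack's
- slot1 (a point): middle of the mouth of the rack's slot at y=0 mm, on the slot's floor (22 mm above the bench); axes as the rack's
- slot2 (a point): middle of the mouth of the rack's slot at y=+80 mm, on the slot's floor (22 mm above the bench); axes as the rack's
- plain1: bystander: plain dark comb without handle, 110 x 34 x 10 mm; leave it where it lies. Origin at its underside
- plain2: bystander: plain pale comb without handle, 110 x 34 x 10 mm; leave it where it lies. Origin at its underside
- oiltin: bystander: closed metal can, 64 mm across, 85 mm tall; leave it where it lies. Origin at its underside
- mallet: bystander: hammer lying on the bench; leave it where it lies. Origin at its underside
- duster: bystander: brush lying on the bench; leave it where it lies. Origin at its underside
There are look-alikes about, which are no part of the job. What is shaped like the comb_b but green is not meant.

How it is judged:
By the outcome, as a careful person would: the job done as asked, in the order asked, and still so for the second after the job is handed in, with the robot touching nothing.
Of comb_a, comb_b, comb_c, comb_d only 2 to 3 are there at a start; the rules pass over those that are not, and their reading is None.
At some moment in a run one of comb_a, comb_b, comb_c, comb_d may be knocked a few centimetres aside while the robot is not near it.
Once in a run the grip may slacken for a moment while it holds something.
It also fails if it takes over 210 s, if anything falls off the work surface, if the arm or the gripper's body presses on something with over 40 N, if the wrist force passes 120 N, or if a joint passes its speed limit or range.

ROBOT

A 6-joint arm with a two-finger parallel gripper is mounted at the origin on the work surface. World frame = base frame: x ahead of the robot, y to its left, z up, the work surface at z = 0. Lengths are in m, angles in rad, forces in N, time in s.
With the tool pointing down it reaches from about 0.275 to 0.725 m from the base axis. Payload 15.9 kg.
Tool frame: the origin (TCP) lies midway between the tips of the shut fingers; the grasp point (between the pads) lies arm.grip_point_offset behind it (arm.grip_point_offset is the distance from the TCP to the grasp point, in m); y points along the fingers, x is the direction in which the jaws open and shut, and the axes are right-handed (so a half turn about y gives the same grasp; the last joint's range is limited). The gripper opens to 85 mm and grips with 20 to 120 N. Pads are 22 mm wide; open, the fingers measure 114 mm over their backs; the gripper's body (76 mm by 85 mm) begins 54 mm behind the grasp point. The pads swing forward as they close: fully open they stand 13 mm farther back than shut.
Start: joints at [-1.101, 0.213, -0.034, 1.323, 0, 1.571], TCP at [0.226, -0.446, 0.231] pointing down, gripper open.
Joint ranges: [-2.98, 2.98], [-0.74, 1.72], [-1.14, 1.35], [-2.1, 2.04], [-1.57, 1.44], [-3.14, 3.14]. Speed limits (rad/s): [1.89, 1.89, 2.39, 2.57, 3.14, 3.14].

INTERFACE

Orientations are given as a unit quaternion [w, x, y, z].
In Python, from bench import arm gives the robot as it stands.
- The arm moves only by the shell command python3 -m handwheel 'ROWS' [FORCE]. ROWS is JSON, a list of rows, each an object of numbers: "rx", "ry", "rz": the turn, a rotation vector about the tool's x, y, z in rad; "x", "y", "z": the shift along the tool's x, y, z in mm; "hand": the finger opening in mm, from 0 to 85.4. A call has 1 to 10 rows; each row shifts and turns the commanded pose from where the row before left it, along the tool's axes as they then stand; what a row does not reach is not made up. A row lasts 1/10 s, in which the tool goes at most 50 mm and 8.59 degrees, less where a joint would pass 70% of its speed; a pose out of reach is approached as far as the arm can. A call is refused whole if a number of a shift passes 50 or a number of a turn 0.15, either way. A call with a gripper value outside its range is refused whole. The fingers move at their own pace and stop on an object; FORCE is the grip in N (left out, the last holds). Time passes only in rows, so rows that do not move let the fingers close. It gives the time, the measured TCP pose, the force and the opening at its end, in the units of the state.
- arm.get_obs(): the state, without advancing time (a new reading comes with each control period).
- arm.read_camera(name): name is "scene" or "top" or "wrist"; returns a dict with "img" (420x560x3 uint8, blue, green, red), "depth" (420x560 float32, m along the optical axis (not along the pixel's ray), 0 where there is no reading), "camera_matrix" (3x3 intrinsics, pixels), "rvec" (rotation vector, rad) and "tvec" (3), from world to camera coordinates, as OpenCV has them. Camera axes: x right, y down, z forward; pixel columns grow to the right and rows downward; lengths in m; the calibration is good to about 2 mm. The wrist camera is an equidistant fisheye: a pixel r from the principal point sees the ray r / f radians off the axis. A picture is of the moment at which its call begins.
- arm.sign_off(): hands the job in, once; it reports no verdict.
The state is a dict: "time_s": time; "joint_positions": joint angles; "qd": joint speeds; "tau": joint torques, N m; "ee_pos": TCP position; "eef_rot": TCP orientation; "force": force on the tool from outside, world axes, zero at the start; "torque": the same for the moment, N m; "gripper_width": finger opening in m.
Only numpy, scipy, OpenCV 4.12 (cv2) and the standard library are available. Lean on these libraries where they do the work, as an engineer would, in place of code of your own. Each camera call takes 0.05 s, during which the arm holds its last target.

## Working session

There is one attempt and no reset: what is moved stays moved. The work goes in short steps, Python scripts to look and compute and a shell command to move; the robot and the scene stay as the last step left them, time stands still between calls to the robot, and variables do not carry over. Pictures are saved under pics/ and viewed, and the job is handed in when it is done.

```bash
ls; mkdir -p pics
python3 - <<'E'
from bench import arm
import cv2
o=arm.get_obs();print(o, arm.grip_point_offset)
for n in ["scene","top","wrist"]:
    r=arm.read_camera(n);cv2.imwrite(f"pics/{n}0.png",r["img"]);print(n,r["camera_matrix"],r["rvec"],r["tvec"])
E
```

```text
pics
{'time_s': 0.0, 'joint_positions': array([-1.10103747e+00,  2.13323372e-01, -3.50830149e-02,  1.32347639e+00,
       -2.58285061e-05,  1.57079972e+00]), 'qd': array([-2.29643986e-05, -2.72030347e-04,  7.70391076e-04,  4.26869620e-05,
        1.25451800e-03,  2.83209446e-04]), 'tau': array([-5.66638046e-03, -6.86167288e+01,  4.87113333e+01,  1.76826463e-02,
       -3.77223269e-04,  3.03443244e-05]), 'ee_pos': array([ 0.22617354, -0.44553745,  0.23082304]), 'eef_rot': array([ 0.60282651, -0.60244019,  0.37024145, -0.36957716]), 'force': array([-0.23141187,  1.02019477,  0.37713834]), 'torque': array([0.00232371, 0.05874327, 0.00515261]), 'gripper_width': 0.08510920362171089} 0.0187
scene [[455.62209835   0.         278.27361278]
 [  0.         455.62209835 198.41464357]
 [  0.           0.           1.        ]] [ 0.91334908  2.63979213 -0.93009599] [ 0.37577276 -0.13130567  1.70648109]
top [[517.64609181   0.         275.35637378]
 [  0.         517.64609181 211.15611873]
 [  0.           0.           1.        ]] [ 2.17218629 -2.11454193  0.15837571] [-0.008832    0.47883266  2.01677369]
wrist [[325.1922621    0.         280.0582194 ]
 [  0.         325.1922621  216.68994837]
 [  0.           0.           1.        ]] [-2.44704651  1.50133177  0.23513399] [-0.50024646 -0.03972229  0.38070135]
```

View pics/scene0.png

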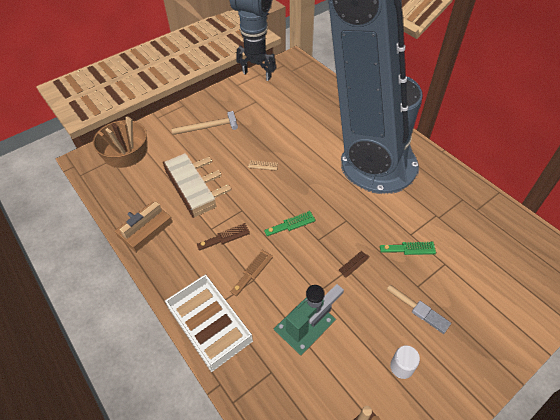

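View pics/top0.png

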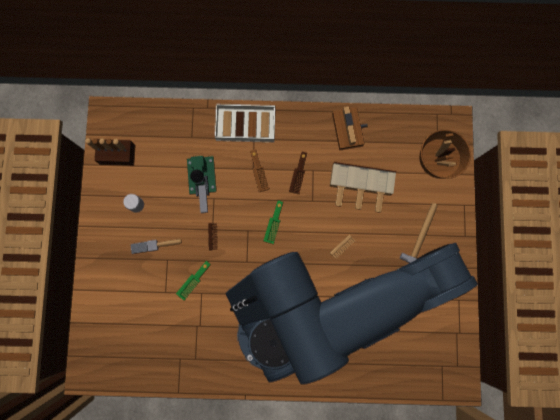

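View pics/wrist0.png

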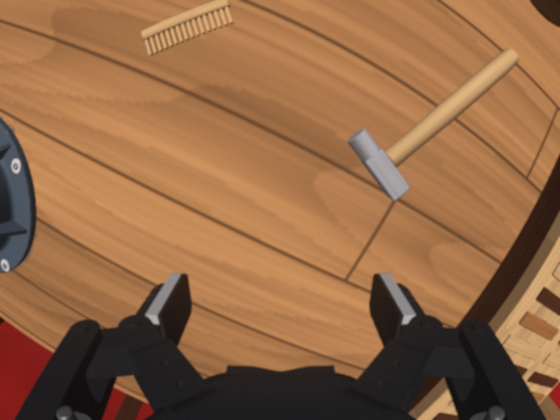

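```bash
cat > h.py <<'E'
from bench import arm
import cv2, numpy as np
from scipy.spatial.transform import Rotation as R
def cam(n):
    r=arm.read_camera(n); r['n']=n; return r
def ray(r,u,v):
    K=r['camera_matrix']; Rm=cv2.Rodrigues(np.array(r['rvec'],float))[0]; t=np.array(r['tvec'],float).ravel()
    x=(u-K[0,2])/K[0,0]; y=(v-K[1,2])/K[1,1]
    if r['n']=='wrist':
        th=np.hypot(x,y); d=np.array([x/th*np.sin(th),y/th*np.sin(th),np.cos(th)]) if th>1e-9 else np.array([0,0,1.])
    else: d=np.array([x,y,1.])
    return -Rm.T@t, Rm.T@d
def onz(r,u,v,z):
    c,d=ray(r,u,v); return c+d*(z-c[2])/d[2]
def proj(r,p):
    Rm=cv2.Rodrigues(np.array(r['rvec'],float))[0]; q=Rm@np.array(p)+np.array(r['tvec']).ravel(); K=r['camera_matrix']
    if r['n']=='wrist':
        th=np.arctan2(np.hypot(q[0],q[1]),q[2]); s=th/np.hypot(q[0],q[1]); a=q[:2]*s
    else: a=q[:2]/q[2]
    return a[0]*K[0,0]+K[0,2], a[1]*K[1,1]+K[1,2]
def cloud(r):
    D=r['depth'];K=r['camera_matrix'];v,u=np.mgrid[:D.shape[0],:D.shape[1]]
    P=np.stack([(u-K[0,2])/K[0,0]*D,(v-K[1,2])/K[1,1]*D,D],-1)
    Rm=cv2.Rodrigues(np.array(r['rvec'],float))[0]
    return (P-np.array(r['tvec']).ravel())@Rm
def st():
    o=arm.get_obs(); Rm=R.from_quat(o['eef_rot'],scalar_first=True)
    return o,Rm
def pr():
    o,Rm=st(); M=Rm.as_matrix()
    print('t',round(o['time_s'],2),'p',np.round(o['ee_pos']*1e3,1),'F',np.round(o['force'],1),'w',round(o['gripper_width']*1e3,1)); print(np.round(M,3))
E
python3 - <<'E'
from h import *
pr()
r=cam('top'); P=cloud(r)
im=r['img']
cv2.imwrite('pics/t1.png',cv2.resize(im[90:300,60:410],None,fx=2.28,fy=2.28,interpolation=cv2.INTER_CUBIC))
s=cam('scene')
cv2.imwrite('pics/s1.png',cv2.resize(s['img'][120:380,140:460],None,fx=2.3,fy=2.3,interpolation=cv2.INTER_CUBIC))
for n,u,v in [('brown',258,170),('dark',300,172),('plunger',197,177),('rack',363,178),('bench',320,230)]:
    print(n,P[v,u],onz(r,u,v,0.01))
E
```

```text
t 0.15 p [ 226.2 -445.6  230.9] F [-0.4  0.6  0.8] w 85.3
[[ 0.453 -0.     0.892]
 [-0.892  0.001  0.453]
 [-0.001 -1.    -0.   ]]
brown [0.65083703 0.07933317 0.00588733] [0.64988645 0.07916958 0.01      ]
dark [ 0.64544303 -0.09146379  0.01323505] [ 0.64618494 -0.09160389  0.01      ]
plunger [0.58186992 0.3013687  0.16112507] [0.61417446 0.32549029 0.01      ]
rack [ 0.62066868 -0.34171787  0.04417091] [ 0.62820633 -0.34745095  0.01      ]
bench [ 0.41313906 -0.17735217 -0.00440279] [ 0.4114806  -0.17613613  0.01      ]
```

View pics/t1.png

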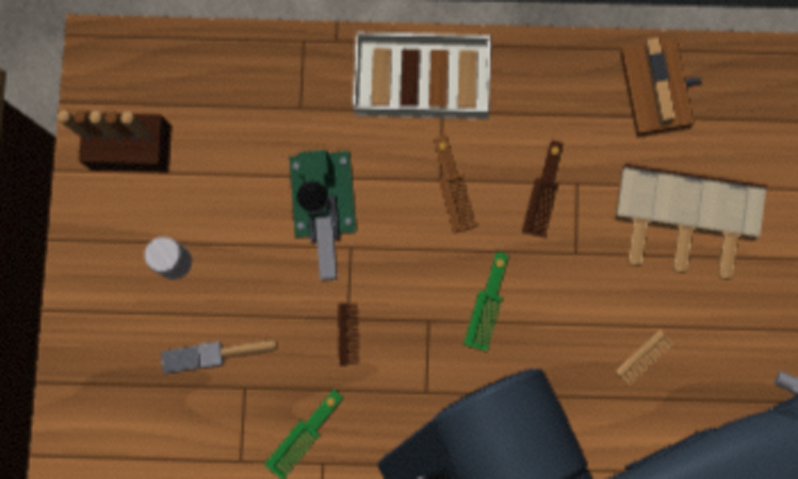

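View pics/s1.png

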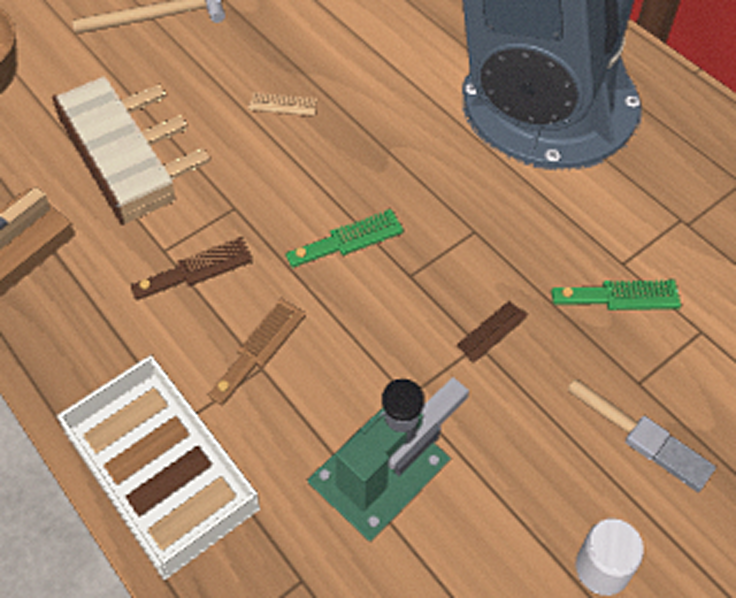

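```bash
python3 -m handwheel '[{"ry":0.117},{"ry":0.117},{"ry":0.117},{"ry":0.118},{"y":-15},{"y":-15},{"y":-15},{"y":-15},{"x":-40,"z":20},{"x":-40,"z":20}]'; python3 -m handwheel '[{"x":-40,"z":20},{"x":-40,"z":20},{"x":-40,"z":20},{"x":-40,"z":20},{"x":-40,"z":20},{"x":-40,"z":20},{"x":-40,"z":20},{"x":-40,"z":20},{"x":-40,"z":20},{}]'
python3 - <<'E'
from h import *
pr()
r=cam('wrist');cv2.imwrite('pics/w1.png',r['img'])
r=cam('top');cv2.imwrite('pics/t2.png',r['img'])
E
```

```text
t 0.25 p [ 226.3 -445.7  231.1] F [ 0.1 -0.9  0.6] w 85.4
[[ 0.453 -0.     0.892]
 [-0.892  0.     0.453]
 [-0.    -1.     0.   ]]validation failed for argument at $[0]...
validation failed for argument at $[0]...
```

View pics/w1.png

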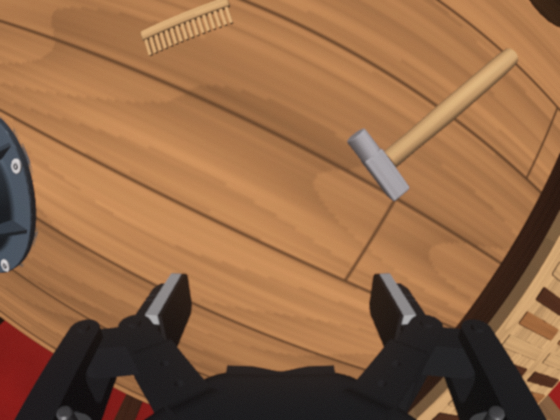

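View pics/t2.png

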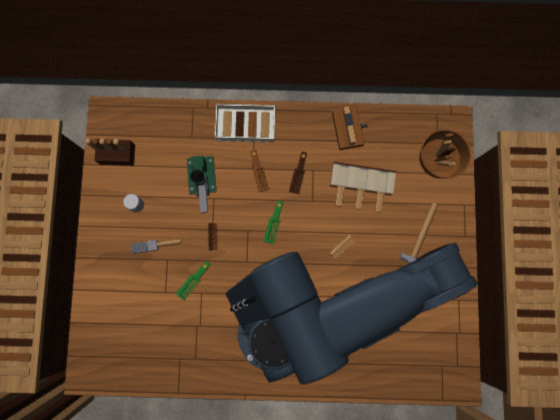

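```bash
python3 -m handwheel '[{"rx":0,"ry":0.117,"rz":0,"x":0,"y":0,"z":0,"hand":85}]'; python3 -m handwheel --help
```

```text
time_s: 0.45
ee_pos: [0.2263, -0.4458, 0.2312]
eef_rot: [0.58, -0.58, 0.405, -0.405]
force: [1.2, -0.3, -0.5]
gripper_width: 0.0848invalid input: not JSON, or not a number
```

```bash
python3 -m handwheel '[{"rx":0,"ry":0.117,"rz":0,"x":0,"y":-20,"z":0,"hand":85},{"rx":0,"ry":0.117,"rz":0,"x":0,"y":-20,"z":0,"hand":85},{"rx":0,"ry":0.118,"rz":0,"x":0,"y":-30,"z":0,"hand":85}]'; python3 -m handwheel '[{"rx":0,"ry":0,"rz":0,"x":-40,"y":0,"z":20,"hand":85},{"rx":0,"ry":0,"rz":0,"x":-40,"y":0,"z":20,"hand":85},{"rx":0,"ry":0,"rz":0,"x":-40,"y":0,"z":20,"hand":85},{"rx":0,"ry":0,"rz":0,"x":-40,"y":0,"z":20,"hand":85},{"rx":0,"ry":0,"rz":0,"x":-40,"y":0,"z":20,"hand":85},{"rx":0,"ry":0,"rz":0,"x":-40,"y":0,"z":20,"hand":85},{"rx":0,"ry":0,"rz":0,"x":-40,"y":0,"z":20,"hand":85},{"rx":0,"ry":0,"rz":0,"x":-40,"y":0,"z":20,"hand":85},{"rx":0,"ry":0,"rz":0,"x":-40,"y":0,"z":20,"hand":85},{"rx":0,"ry":0,"rz":0,"x":-40,"y":0,"z":20,"hand":85}]'
python3 -m handwheel '[{"rx":0,"ry":0,"rz":0,"x":-40,"y":0,"z":20,"hand":85},{"rx":0,"ry":0,"rz":0,"x":0,"y":0,"z":0,"hand":85},{"rx":0,"ry":0,"rz":0,"x":0,"y":0,"z":0,"hand":85}]'
python3 - <<'E'
from h import *
pr()
r=cam('wrist');cv2.imwrite('pics/w2.png',r['img'])
r=cam('top');cv2.imwrite('pics/t3.png',r['img'])
E
```

```text
time_s: 0.75
ee_pos: [0.2261, -0.4453, 0.3012]
eef_rot: [0.499, -0.499, 0.502, -0.5]
force: [0.4, -0.9, 0.1]
gripper_width: 0.0846
time_s: 1.75
ee_pos: [0.4265, -0.0438, 0.3015]
eef_rot: [0.5, -0.5, 0.5, -0.5]
force: [1.1, -0.9, -0.1]
gripper_width: 0.0851
time_s: 2.05
ee_pos: [0.4461, -0.0049, 0.3011]
eef_rot: [-0.501, 0.501, -0.499, 0.499]
force: [-0.0, -0.2, 0.1]
gripper_width: 0.0852
t 2.05 p [446.1  -4.9 301.1] F [-0.  -0.2  0.1] w 85.2
[[ 0.003 -0.001  1.   ]
 [-1.    -0.     0.003]
 [ 0.    -1.    -0.001]]
```

View pics/w2.png

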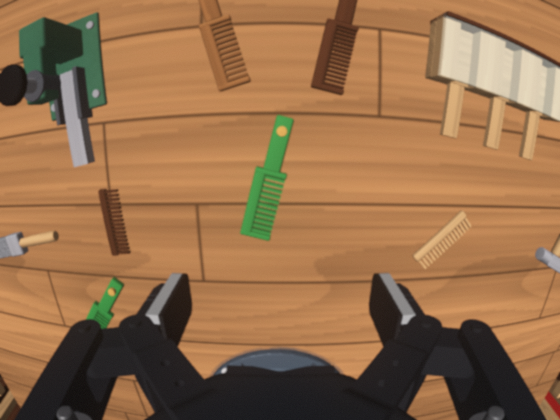

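View pics/t3.png

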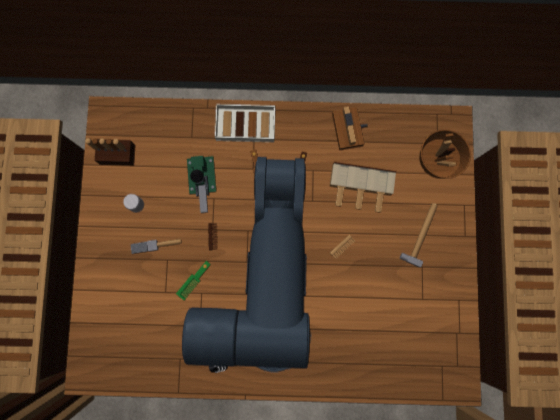

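```bash
python3 -m handwheel '[{"rx":0,"ry":0,"rz":0,"x":0,"y":0,"z":40,"hand":85},{"rx":0,"ry":0,"rz":0,"x":0,"y":0,"z":40,"hand":85},{"rx":0,"ry":0,"rz":0,"x":0,"y":0,"z":40,"hand":85},{"rx":0,"ry":0,"rz":0,"x":0,"y":0,"z":0,"hand":85},{"rx":0,"ry":0,"rz":0,"x":0,"y":0,"z":0,"hand":85}]'
python3 - <<'E'
from h import *
pr()
r=cam('wrist');cv2.imwrite('pics/w3.png',r['img'])
np.save('w3.npy',r,allow_pickle=True)
E
```

```text
time_s: 2.65
ee_pos: [0.566, -0.0069, 0.3006]
eef_rot: [0.499, -0.5, 0.501, -0.5]
force: [-1.1, -0.5, -0.8]
gripper_width: 0.0852
t 2.65 p [566.   -6.9 300.6] F [-1.1 -0.5 -0.8] w 85.2
[[-0.001 -0.001  1.   ]
 [-1.    -0.    -0.001]
 [ 0.    -1.    -0.001]]
```

View pics/w3.png

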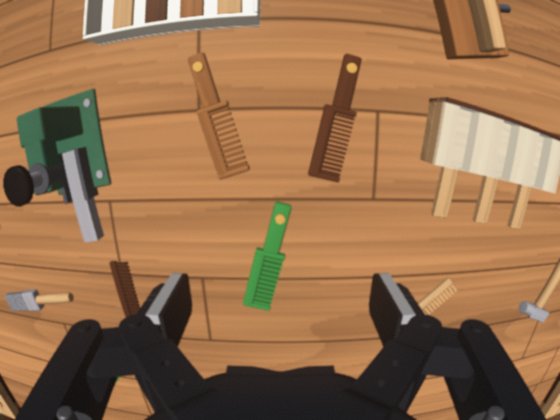

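Run:
```python
from h import *
r=np.load('w3.npy',allow_pickle=True).item()
im=r['img']
a=cv2.resize(im[40:190,170:370],None,fx=4,fy=4,interpolation=cv2.INTER_CUBIC);cv2.imwrite('pics/z1.png',a)
a=cv2.resize(im[80:240,400:560],None,fx=3.7,fy=3.7,interpolation=cv2.INTER_CUBIC);cv2.imwrite('pics/z2.png',a)
a=cv2.resize(im[80:250,0:130],None,fx=3.5,fy=3.5,interpolation=cv2.INTER_CUBIC);cv2.imwrite('pics/z3.png',a)
hsv=cv2.cvtColor(im,cv2.COLOR_BGR2HSV)
m=cv2.inRange(hsv,(18,120,170),(32,255,255))
n,l,s,c=cv2.connectedComponentsWithStats(m)
for i in range(1,n):
    if s[i,4]>30: print(s[i],c[i],onz(r,*c[i],0.019))
```

```text
[193  62  10   9  67] [197.20895522  66.13432836] [0.71428114 0.1001221  0.019     ]
[347  63  10  10  70] [351.31428571  67.51428571] [ 0.71106492 -0.09995714  0.019     ]
[275 214  10  10  72] [279.61111111 218.69444444] [ 0.50554104 -0.00691146  0.019     ]
```

View pics/z1.png

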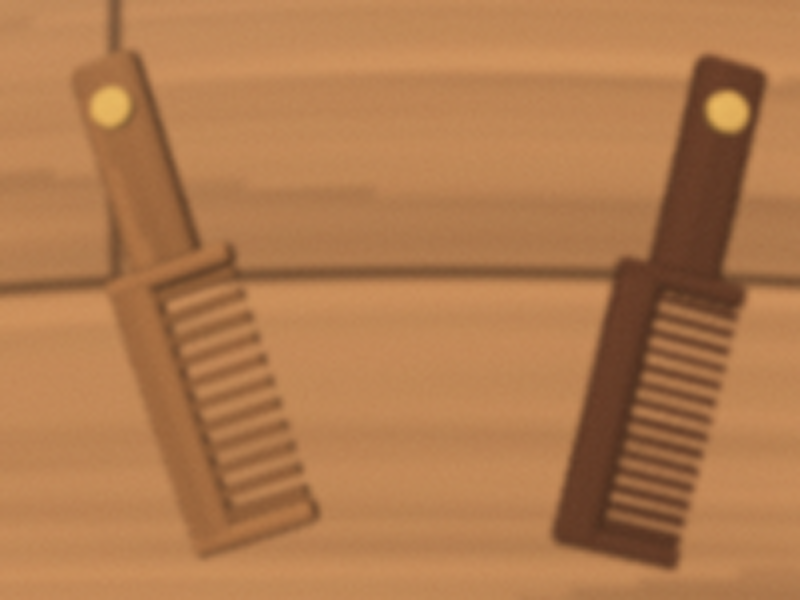

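View pics/z2.png

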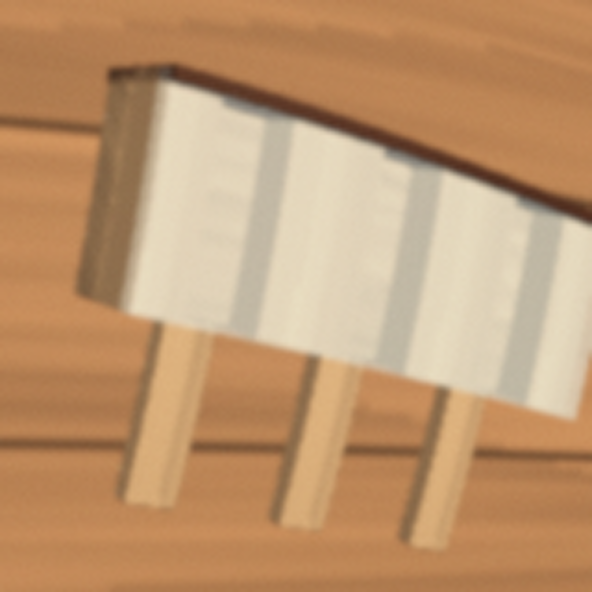

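View pics/z3.png

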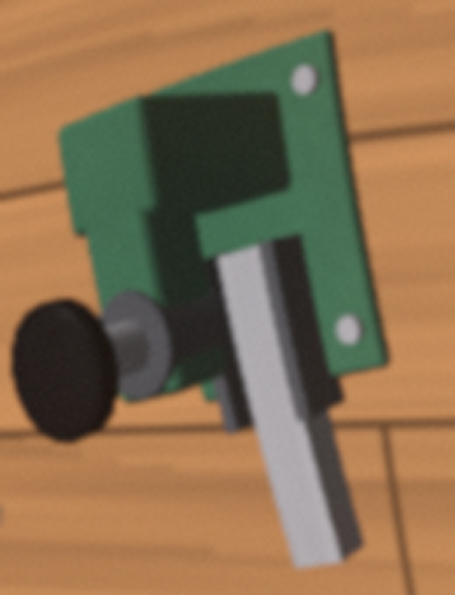

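Run:
```python
from h import *
r=np.load('w3.npy',allow_pickle=True).item()
f=lambda pts,z,s,o:np.array([onz(r,u/s+o[0],v/s+o[1],z) for u,v in pts])[:,:2]*1e3
st={'brown':(197.2,66.1),'dark':(351.3,67.5)}
for n,c in {'brown':[(200,555),(318,512),(112,288),(235,245)],'dark':[(556,535),(676,568),(622,262),(745,290)]}.items():
    q=f(c,.012,4,(170,40)); h=q.mean(0); s=onz(r,*st[n],.019)[:2]*1e3
    d=s-h; print(n,np.round(q,1).tolist(),'origin',h,'stud',s,'len',np.hypot(*d),'yaw',np.degrees(np.arctan2(d[1],d[0])), [round(np.hypot(*(q[i]-q[j])),1) for i,j in((0,1),(2,3),(0,2),(1,3))])
q=f([(124,500),(172,507),(275,523),(320,528),(405,543),(445,548)],.022,3.7,(400,80));print('tongues',np.round(q,1))
q=f([(128,313),(575,418)],.056,3.7,(400,80));print('racktop front',np.round(q,1),np.hypot(*(q[1]-q[0])), np.degrees(np.arctan2(*(q[0]-q[1])[::-1]))-90)
q=f([(295,568),(342,562),(218,260),(265,245)],.022,3.5,(0,80));print('bed',np.round(q,1))
print('plunger',f([(62,370)],.153,3.5,(0,80)))
```

```text
brown [[560.6, 74.4], [574.9, 33.5], [652.6, 101.6], [665.2, 59.6]] origin [613.32801158  67.25676195] stud [714.32904157 100.13421609] len 106.21739523592622 yaw 18.0308992095367 [np.float64(43.3), np.float64(43.8), np.float64(96.0), np.float64(94.0)]
dark [[566.9, -46.6], [555.9, -88.1], [659.1, -67.2], [651.3, -108.8]] origin [608.31574227 -77.69368171] stud [711.08306031 -99.93807915] len 105.14720573791983 yaw -12.213483826918289 [np.float64(43.0), np.float64(42.3), np.float64(94.4), np.float64(97.7)]
tongues [[ 511.6 -233. ]
 [ 508.6 -256.2]
 [ 501.5 -310.2]
 [ 499.1 -335.7]
 [ 491.5 -389. ]
 [ 488.6 -416.3]]
racktop front [[ 590.9 -207.8]
 [ 560.3 -454.8]] 248.9178417724007 -7.063307396161221
bed [[466.6 306.5]
 [470.3 278.7]
 [609.4 324. ]
 [613.8 296.3]]
plunger [[589.67181526 300.06668912]]
```

```bash
python3 -m handwheel '[{"rx":0,"ry":0,"rz":0,"x":-45,"y":0,"z":-15,"hand":85},{"rx":0,"ry":0,"rz":0,"x":-45,"y":0,"z":-15,"hand":85},{"rx":0,"ry":0,"rz":0,"x":-45,"y":0,"z":-15,"hand":85},{"rx":0,"ry":0,"rz":0,"x":-45,"y":0,"z":-15,"hand":85},{"rx":0,"ry":0,"rz":0,"x":-45,"y":0,"z":-10,"hand":85},{"rx":0,"ry":0,"rz":0,"x":-45,"y":0,"z":-10,"hand":85},{"rx":0,"ry":0,"rz":0,"x":-35,"y":0,"z":0,"hand":85},{"rx":0,"ry":0,"rz":0,"x":0,"y":0,"z":0,"hand":85},{"rx":0,"ry":0,"rz":0,"x":0,"y":0,"z":0,"hand":85}]'
python3 - <<'E'
from h import *
pr()
r=cam('wrist');cv2.imwrite('pics/w4.png',r['img'])
np.save('w4.npy',r,allow_pickle=True)
a=cv2.resize(r['img'][60:260,180:400],None,fx=3.0,fy=3.0,interpolation=cv2.INTER_CUBIC);cv2.imwrite('pics/z4.png',a)
E
```

```text
time_s: 3.6
ee_pos: [0.4767, 0.1441, 0.3174]
eef_rot: [0.577, -0.523, 0.476, -0.408]
force: [-0.1, -0.8, -0.2]
gripper_width: 0.0847
t 3.6 p [476.7 144.1 317.4] F [-0.1 -0.8 -0.2] w 84.7
[[ 0.213 -0.028  0.977]
 [-0.969  0.12   0.215]
 [-0.123 -0.992 -0.001]]
```

View pics/w4.png

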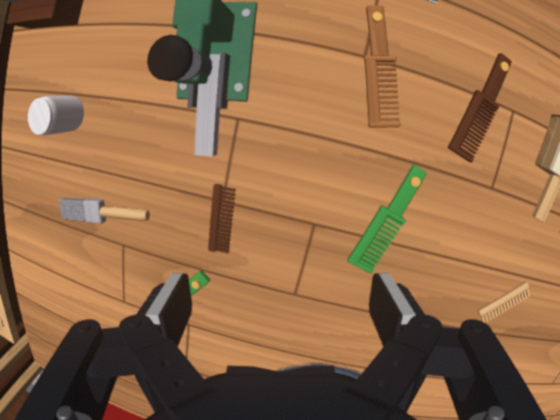

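View pics/z4.png

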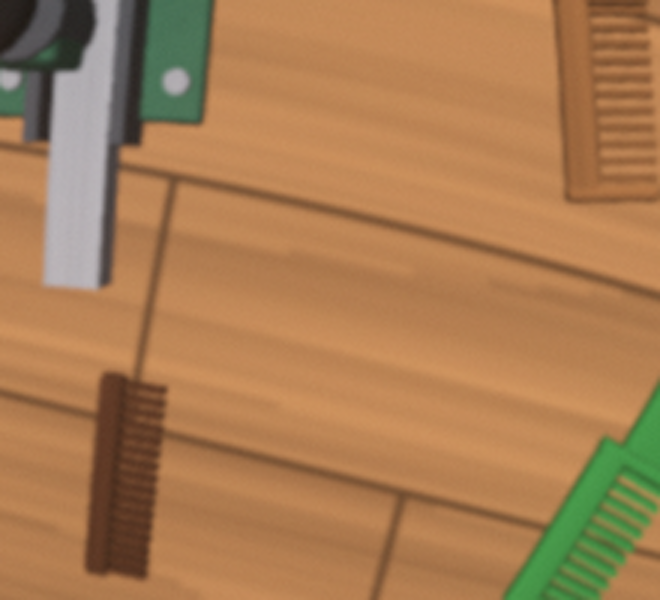

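```bash
cat >> h.py <<'E'
def to(x,y,z,yaw):
    "print turn (tool frame rad) then shift in mm in tool axes AFTER the turn, target in mm/deg"
    o,Rm=st(); M=Rm.as_matrix(); a=np.radians(yaw); c,s=np.cos(a),np.sin(a)
    T=np.array([[s,0,c],[-c,0,s],[0,-1,0]]).astype(float)
    rv=R.from_matrix(M.T@T).as_rotvec()
    d=T.T@(np.array([x,y,z])-o['ee_pos']*1e3)
    print('turn',np.round(rv,4),'shift xyz',np.round(d,1),'| shift in present axes',np.round(M.T@(np.array([x,y,z])-o['ee_pos']*1e3),1))
E
python3 - <<'E'
from h import *
o,_=st();print(o['joint_positions'])
to(480,250,300,7)
E
```

```text
[0.21508607 0.21167399 0.17378388 1.53464748 0.12342087 3.14051412]
turn [ 0.0074  0.0938 -0.1233] shift xyz [-104.9   17.1   16.1] | shift in present axes [-100.    29.6   25.9]
```

```bash
python3 - <<'E'
from h import *
r=np.load('w3.npy',allow_pickle=True).item()
c,d=ray(r,280.06,216.69);print(c,d)
print(proj(r,(.566,-.007,.3)),proj(r,(.566,-.007,.0)))
to(477,144,310,12.4)
E
python3 -m handwheel '[{"rx":0.0074,"ry":0,"rz":-0.1233,"x":0,"y":0,"z":0,"hand":85},{"rx":0,"ry":-0.145,"rz":0,"x":0,"y":0,"z":0,"hand":85},{"rx":0,"ry":-0.145,"rz":0,"x":0,"y":0,"z":0,"hand":85},{"rx":0,"ry":-0.145,"rz":0,"x":0,"y":0,"z":0,"hand":85},{"rx":0,"ry":-0.145,"rz":0,"x":0,"y":0,"z":0,"hand":85},{"rx":0,"ry":-0.145,"rz":0,"x":0,"y":0,"z":0,"hand":85},{"rx":0,"ry":-0.145,"rz":0,"x":0,"y":0,"z":0,"hand":85},{"rx":0,"ry":-0.145,"rz":0,"x":0,"y":0,"z":0,"hand":85},{"rx":0,"ry":-0.145,"rz":0,"x":0,"y":0,"z":0,"hand":85}]'
python3 -m handwheel '[{"rx":0,"ry":-0.145,"rz":0,"x":0,"y":0,"z":0,"hand":85},{"rx":0,"ry":-0.145,"rz":0,"x":0,"y":0,"z":0,"hand":85},{"rx":0,"ry":-0.145,"rz":0,"x":0,"y":0,"z":0,"hand":85},{"rx":0,"ry":-0.145,"rz":0,"x":0,"y":0,"z":0,"hand":85},{"rx":0,"ry":-0.145,"rz":0,"x":0,"y":0,"z":0,"hand":85},{"rx":0,"ry":-0.145,"rz":0,"x":0,"y":0,"z":0,"hand":85},{"rx":0,"ry":-0.145,"rz":0,"x":0,"y":0,"z":0,"hand":85},{"rx":0,"ry":-0.145,"rz":0,"x":0,"y":0,"z":0,"hand":85},{"rx":0,"ry":-0.145,"rz":0,"x":0,"y":0,"z":0,"hand":85},{"rx":0,"ry":-0.145,"rz":0,"x":0,"y":0,"z":0,"hand":85}]'
python3 -c "
from h import *
pr();to(600,270,310,187);to(600,270,310,-162)"
```

```text
[ 0.64415723 -0.00781901  0.44360783] [-3.04474134e-01  6.46476303e-04 -9.52520385e-01]
(np.float64(278.6789894610996), np.float64(278.1598419318826)) (np.float64(279.6401656405548), np.float64(172.7924477100313))
turn [ 0.0016 -0.0004 -0.1234] shift xyz [-0.   7.1  0.2] | shift in present axes [0.9 7.1 0.2]
time_s: 4.55
ee_pos: [0.4817, 0.1243, 0.3168]
eef_rot: [0.711, -0.699, 0.057, -0.057]
force: [0.3, 0.1, -0.5]
gripper_width: 0.0853
time_s: 5.55
ee_pos: [0.4817, 0.1243, 0.3168]
eef_rot: [0.57, -0.561, -0.428, 0.421]
force: [-0.1, -0.6, 0.5]
gripper_width: 0.0849
t 5.55 p [481.7 124.3 316.8] F [-0.1 -0.6  0.5] w 84.9
[[ 0.279  0.001 -0.96 ]
 [ 0.96   0.017  0.279]
 [ 0.017 -1.     0.004]]
turn [-0.0007 -0.4048  0.0176] shift xyz [ 130.2    6.8 -135.2] | shift in present axes [172.7   9.4 -73. ]
turn [ 0.001  -0.5968  0.0177] shift xyz [ 102.     6.8 -157.5] | shift in present axes [172.7   9.4 -73. ]
```

```bash
python3 -m handwheel '[{"rx":0,"ry":-0.135,"rz":0.0176,"x":0,"y":0,"z":0,"hand":85},{"rx":0,"ry":-0.135,"rz":0,"x":0,"y":0,"z":0,"hand":85},{"rx":0,"ry":-0.135,"rz":0,"x":0,"y":0,"z":0,"hand":85},{"rx":0,"ry":0,"rz":0,"x":30,"y":0,"z":-20,"hand":85},{"rx":0,"ry":0,"rz":0,"x":30,"y":0,"z":-20,"hand":85},{"rx":0,"ry":0,"rz":0,"x":30,"y":0,"z":-20,"hand":85},{"rx":0,"ry":0,"rz":0,"x":30,"y":0,"z":-20,"hand":85},{"rx":0,"ry":0,"rz":0,"x":30,"y":0,"z":-20,"hand":85},{"rx":0,"ry":0,"rz":0,"x":0,"y":0,"z":0,"hand":85},{"rx":0,"ry":0,"rz":0,"x":0,"y":0,"z":0,"hand":85}]'
python3 - <<'E'
from h import *
pr()
r=cam('wrist');cv2.imwrite('pics/w5.png',r['img'])
np.save('w5.npy',r,allow_pickle=True)
E
```

```text
time_s: 6.55
ee_pos: [0.5637, 0.2856, 0.3158]
eef_rot: [0.471, -0.469, -0.528, 0.53]
force: [-0.7, -1.1, -0.3]
gripper_width: 0.0849
t 6.55 p [563.7 285.6 315.8] F [-0.7 -1.1 -0.3] w 84.9
[[-0.117 -0.004 -0.993]
 [ 0.993 -0.    -0.117]
 [ 0.    -1.     0.004]]
```

View pics/w5.png

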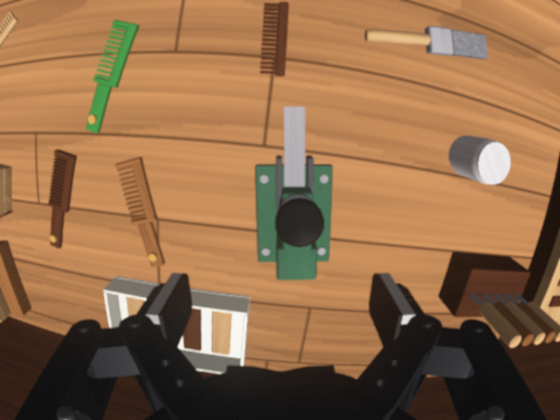

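Run:
```python
from h import *
r=np.load('w5.npy',allow_pickle=True).item()
a=cv2.resize(r['img'][95:290,235:355],None,fx=4,fy=4,interpolation=cv2.INTER_CUBIC);cv2.imwrite('pics/z5.png',a[:,:480])
```

```text
(no output)
```

View pics/z5.png

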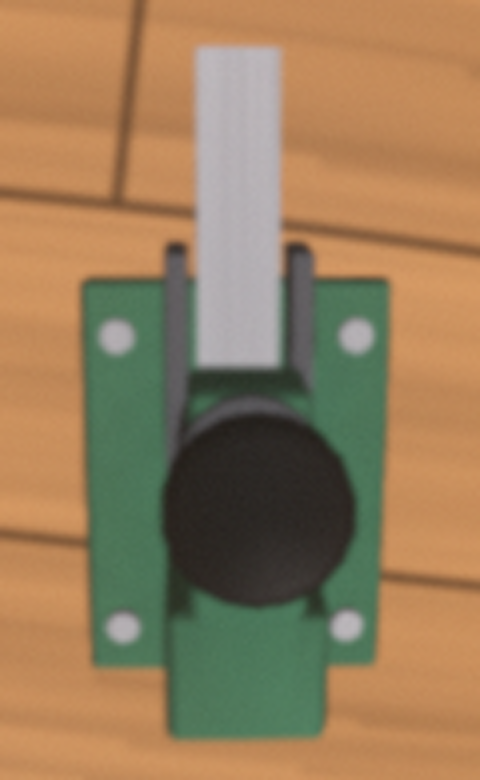

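Run:
```python
from h import *
r=np.load('w5.npy',allow_pickle=True).item()
f=lambda pts,z,s,o:np.array([onz(r,u/s+o[0],v/s+o[1],z) for u,v in pts])[:,:2]*1e3
q=f([(197,46),(282,46),(197,365),(280,368)],.022,4,(235,95));print(np.round(q,1))
m=(q[0]+q[1])/2; e=(q[2]+q[3])/2; d=(e-m)/np.hypot(*(e-m));print('yaw',np.degrees(np.arctan2(d[1],d[0])),'axis',m+120*d)
b=f([(117,337),(357,335),(347,626),(123,628)],.006,4,(235,95));print('bolts',np.round(b,1),b.mean(0),np.degrees(np.arctan2(*(b[3]+b[2]-b[0]-b[1])[::-1])))
print('head',f([(259,510)],.153,4,(235,95)))
# combs stud re-measure
im=r['img'];hsv=cv2.cvtColor(im,cv2.COLOR_BGR2HSV)
mk=cv2.inRange(hsv,(18,120,170),(32,255,255))
n,l,s,c=cv2.connectedComponentsWithStats(mk)
for i in range(1,n):
    if s[i,4]>30: print(s[i],c[i],onz(r,*c[i],0.019))
to(600,70,300,-162)
```

```text
[[471.4 279.7]
 [467.8 307.5]
 [579.2 292.6]
 [576.9 321.1]]
yaw 6.981457861124908 axis [588.75360816 308.18658386]
bolts [[575.8 263.9]
 [564.8 348.5]
 [676.1 362.3]
 [686.6 277.7]] [625.8106625  313.10481817] 7.092862477022121
head [[586.52096723 307.29995655]]
[ 87 115   9   9  57] [ 91.01754386 118.96491228] [ 0.50530157 -0.00686363  0.019     ]
[149 254   7   7  41] [152. 257.] [0.71359186 0.10053582 0.019     ]
turn [-0.0032 -0.1971  0.0008] shift xyz [-215.8   16.6   31.6] | shift in present axes [-217.9   16.4  -11.3]
```

```bash
python3 -c "
from h import *
to(633.1,74.1,120,-162)"; python3 -m handwheel '[{"rx":0,"ry":-0.099,"rz":0,"x":0,"y":0,"z":0,"hand":85},{"rx":0,"ry":-0.098,"rz":0,"x":0,"y":0,"z":0,"hand":85},{"rx":0,"ry":0,"rz":0,"x":-30,"y":0,"z":0,"hand":85},{"rx":0,"ry":0,"rz":0,"x":-30,"y":0,"z":0,"hand":85},{"rx":0,"ry":0,"rz":0,"x":-30,"y":0,"z":0,"hand":85},{"rx":0,"ry":0,"rz":0,"x":-30,"y":0,"z":0,"hand":85},{"rx":0,"ry":0,"rz":0,"x":-30,"y":0,"z":0,"hand":85},{"rx":0,"ry":0,"rz":0,"x":-30,"y":0,"z":0,"hand":85},{"rx":0,"ry":0,"rz":0,"x":-30,"y":0,"z":0,"hand":85},{"rx":0,"ry":0,"rz":0,"x":0,"y":0,"z":0,"hand":85}]'; python3 -c "
from h import *
to(633.1,74.1,120,-162)"
```

```text
turn [-0.0032 -0.1971  0.0008] shift xyz [-222.2  196.6   -1.1] | shift in present axes [-217.8  196.3  -45.2]
time_s: 7.6
ee_pos: [0.6283, 0.0817, 0.3172]
eef_rot: [0.417, -0.416, -0.571, 0.572]
force: [-0.5, 0.4, 1.0]
gripper_width: 0.0848
turn [-0.002  -0.0041  0.0006] shift xyz [ -8.7 197.2  -2.2] | shift in present axes [ -8.8 197.2  -2.6]
```

```bash
python3 -m handwheel '[{"rx":0,"ry":-0.004,"rz":0,"x":-8.7,"y":20,"z":-2.2,"hand":85},{"rx":0,"ry":0,"rz":0,"x":0,"y":30,"z":0,"hand":85},{"rx":0,"ry":0,"rz":0,"x":0,"y":30,"z":0,"hand":85},{"rx":0,"ry":0,"rz":0,"x":0,"y":30,"z":0,"hand":85},{"rx":0,"ry":0,"rz":0,"x":0,"y":30,"z":0,"hand":85},{"rx":0,"ry":0,"rz":0,"x":0,"y":30,"z":0,"hand":85},{"rx":0,"ry":0,"rz":0,"x":0,"y":30,"z":0,"hand":85},{"rx":0,"ry":0,"rz":0,"x":0,"y":30,"z":0,"hand":85},{"rx":0,"ry":0,"rz":0,"x":0,"y":17,"z":0,"hand":85},{"rx":0,"ry":0,"rz":0,"x":0,"y":0,"z":0,"hand":85}]'
python3 - <<'E'
from h import *
pr();to(633.1,74.1,1,-162)
r=cam('wrist');cv2.imwrite('pics/w6.png',r['img'])
np.save('w6.npy',r,allow_pickle=True)
E
```

```text
time_s: 8.6
ee_pos: [0.6301, 0.0782, 0.0679]
eef_rot: [0.416, -0.413, -0.572, 0.574]
force: [0.0, -0.7, 0.2]
gripper_width: 0.0849
t 8.6 p [630.1  78.2  67.9] F [ 0.  -0.7  0.2] w 84.9
[[-0.313 -0.006 -0.95 ]
 [ 0.95   0.    -0.313]
 [ 0.002 -1.     0.006]]
turn [-0.0059  0.0039  0.0023] shift xyz [-4.9 66.9 -1.6] | shift in present axes [-5.  66.8 -1.9]
```

View pics/w6.png

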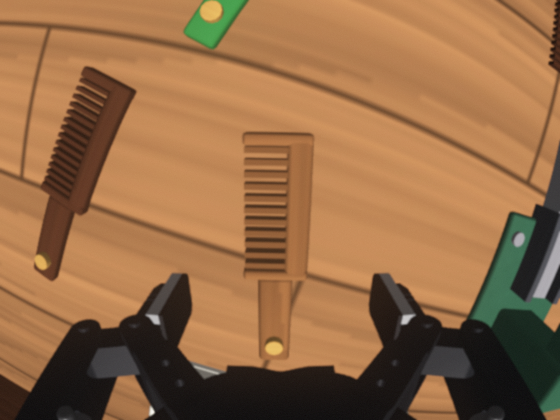

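Run:
```python
from h import *
r=np.load('w6.npy',allow_pickle=True).item()
q=np.array([onz(r,u,v,.012) for u,v in [(244,133),(313,133),(244,278),(306,278)]])*1e3;print(q,q.mean(0))
m=(q[0]+q[1])/2;e=(q[2]+q[3])/2;print(np.degrees(np.arctan2(*(e-m)[1::-1])))
s=onz(r,274,348,.019)*1e3;print(s, np.degrees(np.arctan2(*(s-m)[1::-1])),np.hypot(*(s-m)[:2]))
```

```text
[[572.84739048  35.43507965  12.        ]
 [559.73424223  75.36844268  12.        ]
 [666.75139742  63.17603413  12.        ]
 [653.28533149 103.96738952  12.        ]] [613.15459041  69.4867365   12.        ]
16.728226860223476
[714.7043607  100.45228782  19.        ] 16.88552388209145 155.10038715636853
```

```bash
python3 -m handwheel '[{"rx":-0.006,"ry":0.01,"rz":0.002,"x":-4,"y":0,"z":-1.5,"hand":85},{"rx":0,"ry":0,"rz":0,"x":0,"y":20,"z":0,"hand":85},{"rx":0,"ry":0,"rz":0,"x":0,"y":20,"z":0,"hand":85},{"rx":0,"ry":0,"rz":0,"x":0,"y":15,"z":0,"hand":85},{"rx":0,"ry":0,"rz":0,"x":0,"y":8,"z":0,"hand":85},{"rx":0,"ry":0,"rz":0,"x":0,"y":5,"z":0,"hand":85},{"rx":0,"ry":0,"rz":0,"x":0,"y":0,"z":0,"hand":60},{"rx":0,"ry":0,"rz":0,"x":0,"y":0,"z":0,"hand":60}]' 40
python3 - <<'E'
from h import *
pr();to(633.1,74.9,0,-162.7)
E
```

```text
time_s: 9.45
ee_pos: [0.6358, 0.0755, 0.0026]
eef_rot: [-0.416, 0.418, 0.572, -0.57]
force: [-0.0, 0.3, 0.8]
gripper_width: 0.0603
t 9.45 p [635.8  75.5   2.6] F [-0.   0.3  0.8] w 60.3
[[-0.304  0.005 -0.953]
 [ 0.953  0.001 -0.304]
 [-0.001 -1.    -0.005]]
turn [ 0.0049  0.0068 -0.0006] shift xyz [0.2 2.6 2.8] | shift in present axes [0.2 2.6 2.8]
```

```bash
python3 -m handwheel '[{"rx":0,"ry":0,"rz":0,"x":0,"y":3.5,"z":0,"hand":56},{"rx":0,"ry":0,"rz":0,"x":0,"y":0,"z":0,"hand":48},{"rx":0,"ry":0,"rz":0,"x":0,"y":0,"z":0,"hand":40},{"rx":0,"ry":0,"rz":0,"x":0,"y":0,"z":0,"hand":36},{"rx":0,"ry":0,"rz":0,"x":0,"y":0,"z":0,"hand":36},{"rx":0,"ry":0,"rz":0,"x":0,"y":0,"z":0,"hand":36},{"rx":0,"ry":0,"rz":0,"x":0,"y":0,"z":0,"hand":36}]' 50
python3 - <<'E'
from h import *
pr();o,_=st();print(o['torque'])
E
```

```text
time_s: 10.15
ee_pos: [0.6354, 0.0756, -0.0015]
eef_rot: [-0.416, 0.418, 0.572, -0.57]
force: [-1.4, 0.5, 5.9]
gripper_width: 0.0427
t 10.15 p [635.4  75.6  -1.5] F [-1.4  0.5  5.9] w 42.7
[[-0.304  0.004 -0.953]
 [ 0.953  0.001 -0.304]
 [-0.    -1.    -0.004]]
[-0.04135437  0.24904405 -0.02970219]
```

```bash
python3 -m handwheel '[{"rx":0,"ry":0,"rz":0,"x":0,"y":-5,"z":0,"hand":36},{"rx":0,"ry":0,"rz":0,"x":0,"y":-20,"z":0,"hand":36},{"rx":0,"ry":0,"rz":0,"x":0,"y":-25,"z":0,"hand":36},{"rx":0,"ry":0,"rz":0,"x":0,"y":-25,"z":0,"hand":36},{"rx":0,"ry":0,"rz":0,"x":0,"y":-25,"z":0,"hand":36},{"rx":0,"ry":0,"rz":0,"x":0,"y":0,"z":0,"hand":36},{"rx":0,"ry":0,"rz":0,"x":0,"y":0,"z":0,"hand":36}]' 60
python3 - <<'E'
from h import *
pr();
r=cam('wrist');cv2.imwrite('pics/w7.png',r['img'])
np.save('w7.npy',r,allow_pickle=True)
a=np.radians(7)
c,s=np.cos(a),np.sin(a)
for px in (-145,-83): print(px,588.2+px*c,307.6+px*s)
E
```

```text
time_s: 10.85
ee_pos: [0.6351, 0.0755, 0.0984]
eef_rot: [-0.416, 0.418, 0.572, -0.57]
force: [-1.0, 0.6, -0.9]
gripper_width: 0.0424
t 10.85 p [635.1  75.5  98.4] F [-1.   0.6 -0.9] w 42.4
[[-0.304  0.004 -0.953]
 [ 0.953  0.001 -0.304]
 [-0.    -1.    -0.004]]
-145 444.2808080120084 289.9289452062536
-83 505.8186694137703 297.48484449737276
```

View pics/w7.png

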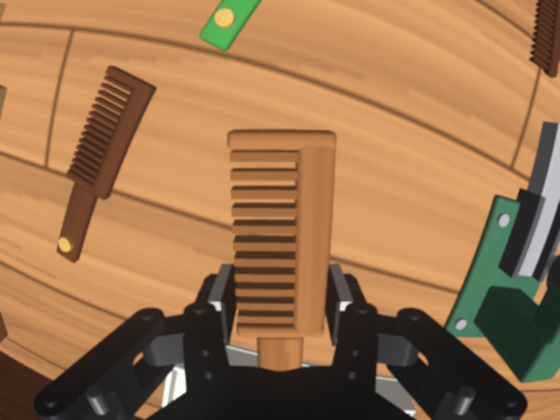

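```bash
cat >> h.py <<'E'
def tool(r,u,v,dz):
    "pixel onto plane dz mm above TCP, in tool coords mm"
    o,Rm=st(); p=onz(r,u,v,o['ee_pos'][2]+dz/1e3)
    return Rm.as_matrix().T@(p-o['ee_pos'])*1e3
E
python3 - <<'E'
from h import *
r=np.load('w7.npy',allow_pickle=True).item()
cv2.imwrite('pics/z7.png',cv2.resize(r['img'][110:360,200:360],None,fx=2.4,fy=2.4,interpolation=cv2.INTER_CUBIC))
q=np.array([tool(r,u,v,13.5) for u,v in [(229,133),(335,133),(236,332),(326,332)]]);print(q)
E
```

```text
[[-21.43177466 -13.69439659  70.39186818]
 [ 20.92135068 -13.70292541  70.44038667]
 [-23.12931025 -13.42369795 -25.44069586]
 [ 22.02398372 -13.43252565 -25.48290406]]
```

View pics/z7.png

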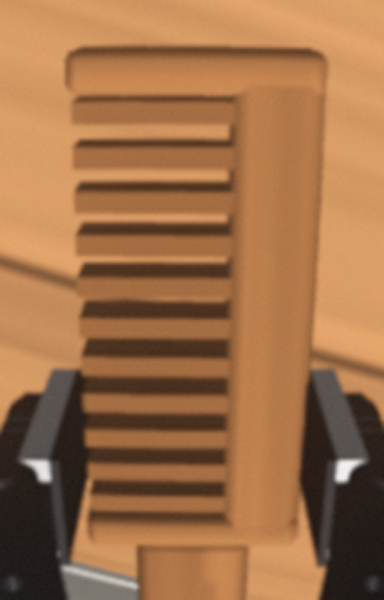

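```bash
python3 -m handwheel '[{"rx":0,"ry":0,"rz":0,"x":0,"y":0,"z":25,"hand":36},{"rx":0,"ry":0,"rz":0,"x":0,"y":0,"z":30,"hand":36},{"rx":0,"ry":0,"rz":0,"x":0,"y":0,"z":30,"hand":36},{"rx":0,"ry":0,"rz":0,"x":0,"y":0,"z":30,"hand":36},{"rx":0,"ry":0,"rz":0,"x":0,"y":0,"z":30,"hand":36},{"rx":0,"ry":0,"rz":0,"x":0,"y":0,"z":20,"hand":36},{"rx":0,"ry":0.09,"rz":0,"x":0,"y":0,"z":0,"hand":36},{"rx":0,"ry":0.09,"rz":0,"x":0,"y":0,"z":0,"hand":36},{"rx":0,"ry":0,"rz":0,"x":0,"y":0,"z":0,"hand":36}]'
python3 - <<'E'
from h import *
pr();to(424.4,287.5,80,187)
E
```

```text
time_s: 11.8
ee_pos: [0.4769, 0.0252, 0.0967]
eef_rot: [-0.467, 0.468, 0.531, -0.53]
force: [-0.4, 1.2, -1.5]
gripper_width: 0.0424
t 11.8 p [476.9  25.2  96.7] F [-0.4  1.2 -1.5] w 42.4
[[-0.127  0.002 -0.992]
 [ 0.992  0.001 -0.127]
 [ 0.    -1.    -0.002]]
turn [0.0021 0.005  0.0005] shift xyz [266.7  16.7  20.1] | shift in present axes [266.8  16.8  18.8]
```

```bash
python3 -m handwheel '[{"rx":0.002,"ry":0.005,"rz":0,"x":20,"y":0,"z":10,"hand":36},{"rx":0,"ry":0,"rz":0,"x":30,"y":0,"z":10,"hand":36},{"rx":0,"ry":0,"rz":0,"x":30,"y":0,"z":0,"hand":36},{"rx":0,"ry":0,"rz":0,"x":30,"y":0,"z":0,"hand":36},{"rx":0,"ry":0,"rz":0,"x":30,"y":0,"z":0,"hand":36},{"rx":0,"ry":0,"rz":0,"x":30,"y":0,"z":0,"hand":36},{"rx":0,"ry":0,"rz":0,"x":30,"y":0,"z":0,"hand":36},{"rx":0,"ry":0,"rz":0,"x":30,"y":0,"z":0,"hand":36},{"rx":0,"ry":0,"rz":0,"x":20,"y":0,"z":0,"hand":36},{"rx":0,"ry":0,"rz":0,"x":16,"y":0,"z":0,"hand":36}]';python3 -m handwheel '[{"rx":0,"ry":0,"rz":0,"x":0,"y":0,"z":0,"hand":36},{"rx":0,"ry":0,"rz":0,"x":0,"y":0,"z":0,"hand":36}]'
python3 - <<'E'
from h import *
pr();to(424.4,287.5,24.5,187)
r=cam('wrist');cv2.imwrite('pics/w8.png',r['img'])
E
```

```text
time_s: 12.8
ee_pos: [0.4242, 0.2878, 0.0968]
eef_rot: [-0.467, 0.467, 0.531, -0.531]
force: [0.1, -0.1, -0.8]
gripper_width: 0.0424
time_s: 13.0
ee_pos: [0.4247, 0.2863, 0.0971]
eef_rot: [-0.467, 0.468, 0.53, -0.53]
force: [0.1, -0.4, -1.8]
gripper_width: 0.0424
t 13.0 p [424.7 286.3  97.1] F [ 0.1 -0.4 -1.8] w 42.4
[[-0.125  0.001 -0.992]
 [ 0.992 -0.    -0.125]
 [-0.    -1.    -0.001]]
turn [ 0.0009  0.0031 -0.0004] shift xyz [ 1.2 72.6  0.1] | shift in present axes [ 1.3 72.6  0.2]
```

View pics/w8.png

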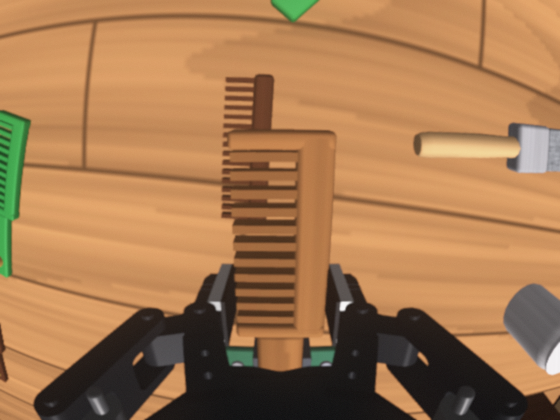

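```bash
python3 -m handwheel '[{"rx":0.001,"ry":0.003,"rz":0,"x":1.2,"y":15,"z":0,"hand":36},{"rx":0,"ry":0,"rz":0,"x":0,"y":20,"z":0,"hand":36},{"rx":0,"ry":0,"rz":0,"x":0,"y":20,"z":0,"hand":36},{"rx":0,"ry":0,"rz":0,"x":0,"y":10,"z":0,"hand":36},{"rx":0,"ry":0,"rz":0,"x":0,"y":7,"z":0,"hand":36},{"rx":0,"ry":0,"rz":0,"x":0,"y":0,"z":0,"hand":36}]'
python3 - <<'E'
from h import *
pr();to(505.8,297.5,24.5,187)
r=cam('scene');cv2.imwrite('pics/s2.png',cv2.resize(r['img'][240:380,220:420],None,fx=4,fy=4,interpolation=cv2.INTER_CUBIC))
E
```

```text
time_s: 13.65
ee_pos: [0.4247, 0.2874, 0.0252]
eef_rot: [0.469, -0.469, -0.529, 0.529]
force: [-0.1, 0.1, -0.7]
gripper_width: 0.0425
t 13.65 p [424.7 287.4  25.2] F [-0.1  0.1 -0.7] w 42.5
[[-0.12  -0.    -0.993]
 [ 0.993 -0.    -0.12 ]
 [-0.    -1.     0.   ]]
turn [-0.0001 -0.0017 -0.0001] shift xyz [  0.1   0.7 -81.8] | shift in present axes [  0.3   0.7 -81.8]
```

View pics/s2.png

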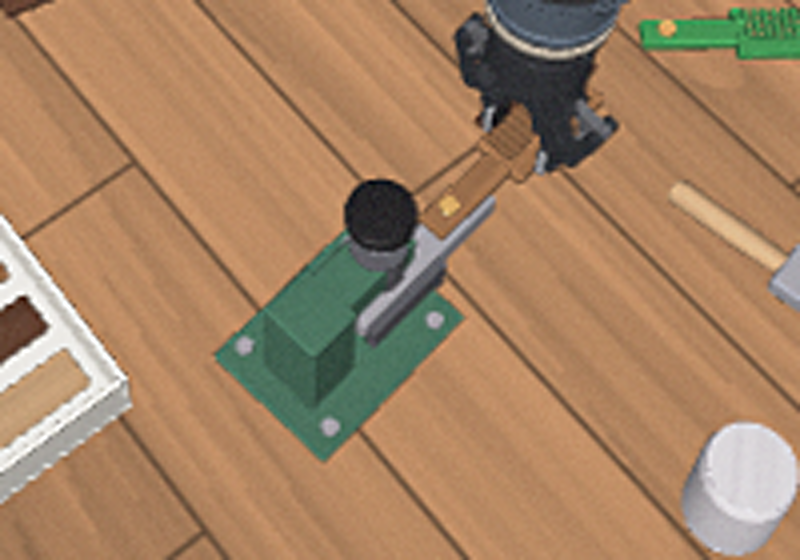

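```bash
python3 -m handwheel '[{"rx":0,"ry":0,"rz":0,"x":0,"y":0,"z":-15,"hand":36},{"rx":0,"ry":0,"rz":0,"x":0,"y":0,"z":-15,"hand":36},{"rx":0,"ry":0,"rz":0,"x":0,"y":0,"z":-15,"hand":36},{"rx":0,"ry":0,"rz":0,"x":0,"y":0,"z":-10,"hand":36},{"rx":0,"ry":0,"rz":0,"x":0,"y":0,"z":0,"hand":36}]'
python3 - <<'E'
from h import *
pr();to(505.8,297.5,24.5,187)
E
python3 -m handwheel '[{"rx":0,"ry":0,"rz":0,"x":0,"y":0,"z":-10,"hand":36},{"rx":0,"ry":0,"rz":0,"x":0,"y":0,"z":-10,"hand":36},{"rx":0,"ry":0,"rz":0,"x":0,"y":0,"z":-6,"hand":36},{"rx":0,"ry":0,"rz":0,"x":0,"y":0,"z":0,"hand":36}]'
python3 - <<'E'
from h import *
pr();to(505.8,297.5,22.5,187)
E
```

```text
time_s: 14.2
ee_pos: [0.4806, 0.2948, 0.0261]
eef_rot: [-0.469, 0.469, 0.53, -0.528]
force: [0.3, 0.0, -0.4]
gripper_width: 0.0419
t 14.2 p [480.6 294.8  26.1] F [ 0.3  0.  -0.4] w 41.9
[[-0.12   0.002 -0.993]
 [ 0.993  0.001 -0.12 ]
 [ 0.001 -1.    -0.002]]
turn [ 0.0018 -0.0019  0.0008] shift xyz [ -0.4   1.6 -25.3] | shift in present axes [ -0.4   1.7 -25.3]
time_s: 14.6
ee_pos: [0.5059, 0.2978, 0.0256]
eef_rot: [-0.469, 0.469, 0.53, -0.529]
force: [-0.1, -0.8, -1.0]
gripper_width: 0.0424
t 14.6 p [505.9 297.8  25.6] F [-0.1 -0.8 -1. ] w 42.4
[[-0.12   0.001 -0.993]
 [ 0.993  0.001 -0.12 ]
 [ 0.    -1.    -0.001]]
turn [ 0.0009 -0.0016  0.0004] shift xyz [-0.3  3.1  0.2] | shift in present axes [-0.3  3.1  0.2]
```

```bash
python3 -m handwheel '[{"rx":0,"ry":0,"rz":0,"x":0,"y":2,"z":0,"hand":36},{"rx":0,"ry":0,"rz":0,"x":0,"y":1.5,"z":0,"hand":36},{"rx":0,"ry":0,"rz":0,"x":0,"y":0,"z":0,"hand":36}]';python3 -m handwheel '[{"rx":0,"ry":0,"rz":0,"x":0,"y":1,"z":0,"hand":36},{"rx":0,"ry":0,"rz":0,"x":0,"y":0,"z":0,"hand":36}]'
```

```text
time_s: 14.9
ee_pos: [0.5047, 0.2976, 0.0218]
eef_rot: [0.469, -0.469, -0.529, 0.529]
force: [0.6, -0.5, 0.2]
gripper_width: 0.0422
time_s: 15.1
ee_pos: [0.505, 0.2977, 0.0211]
eef_rot: [-0.469, 0.469, 0.53, -0.529]
force: [0.6, 0.9, -0.5]
gripper_width: 0.0427
```

```bash
python3 -m handwheel '[{"rx":0,"ry":0,"rz":0,"x":0,"y":1,"z":0,"hand":36},{"rx":0,"ry":0,"rz":0,"x":0,"y":0,"z":0,"hand":36}]'
python3 - <<'E'
from h import *
pr();to(505.8,297.5,19.5,187)
r=cam('wrist');cv2.imwrite('pics/w9.png',r['img']);np.save('w9.npy',r,allow_pickle=True)
r=cam('scene');cv2.imwrite('pics/s3.png',cv2.resize(r['img'][240:380,220:420],None,fx=4,fy=4,interpolation=cv2.INTER_CUBIC))
E
```

```text
time_s: 15.3
ee_pos: [0.5051, 0.2978, 0.0205]
eef_rot: [-0.469, 0.469, 0.53, -0.529]
force: [-3.3, -1.6, 6.7]
gripper_width: 0.0422
t 15.3 p [505.1 297.8  20.5] F [-3.3 -1.6  6.7] w 42.2
[[-0.121  0.001 -0.993]
 [ 0.993  0.001 -0.121]
 [ 0.    -1.    -0.001]]
turn [ 0.0008 -0.0012  0.0005] shift xyz [-0.3  1.  -0.6] | shift in present axes [-0.3  1.  -0.6]
```

View pics/w9.png

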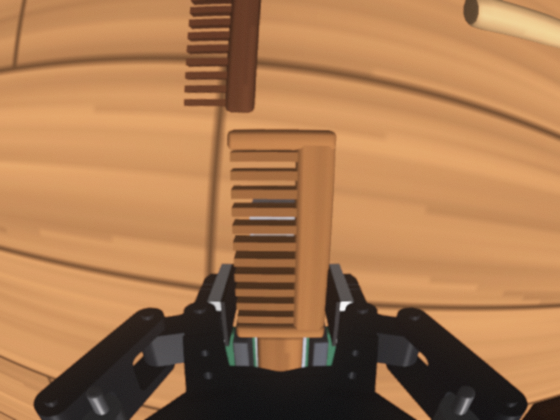

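View pics/s3.png

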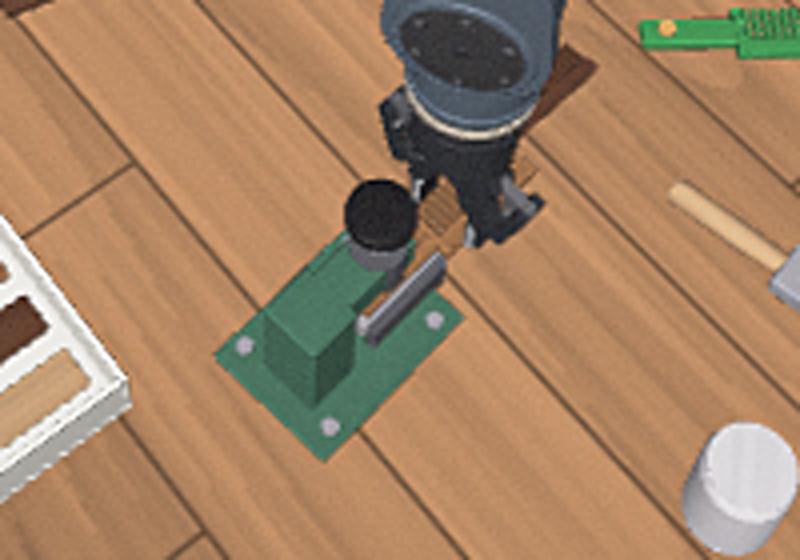

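```bash
python3 -m handwheel '[{"rx":0,"ry":0,"rz":0,"x":0,"y":0,"z":0,"hand":50},{"rx":0,"ry":0,"rz":0,"x":0,"y":0,"z":0,"hand":60},{"rx":0,"ry":0,"rz":0,"x":0,"y":0,"z":0,"hand":65},{"rx":0,"ry":0,"rz":0,"x":0,"y":-10,"z":0,"hand":65},{"rx":0,"ry":0,"rz":0,"x":0,"y":-20,"z":0,"hand":65},{"rx":0,"ry":0,"rz":0,"x":0,"y":-20,"z":0,"hand":65},{"rx":0,"ry":0,"rz":0,"x":0,"y":-30,"z":0,"hand":40},{"rx":0,"ry":0,"rz":0,"x":0,"y":-30,"z":0,"hand":20},{"rx":0,"ry":0,"rz":0,"x":0,"y":-40,"z":0,"hand":0},{"rx":0,"ry":0,"rz":0,"x":0,"y":0,"z":0,"hand":0}]'
python3 - <<'E'
from h import *
pr();to(587.8,307.5,172,187)
r=cam('wrist');cv2.imwrite('pics/w10.png',r['img']);np.save('w10.npy',r,allow_pickle=True)
E
```

```text
time_s: 16.4
ee_pos: [0.5071, 0.2989, 0.1761]
eef_rot: [-0.468, 0.47, 0.532, -0.526]
force: [0.7, 0.1, 0.0]
gripper_width: 0.0068
t 16.4 p [507.1 298.9 176.1] F [0.7 0.1 0. ] w 6.8
[[-0.121  0.007 -0.993]
 [ 0.993  0.004 -0.121]
 [ 0.003 -1.    -0.008]]
turn [ 0.0078 -0.0013  0.0035] shift xyz [ -1.3   4.1 -81.2] | shift in present axes [ -1.2   4.7 -81.1]
```

View pics/w10.png

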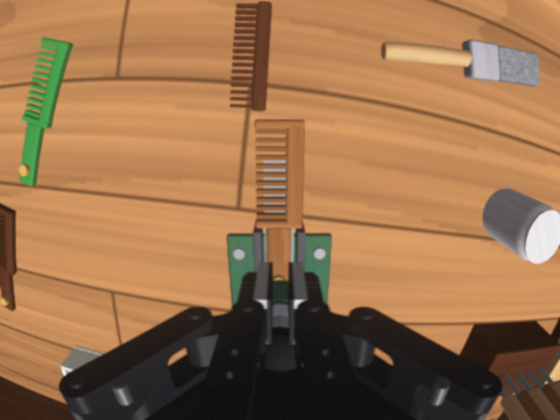

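Run:
```python
from h import *
r=np.load('w10.npy',allow_pickle=True).item()
cv2.imwrite('pics/z10.png',cv2.resize(r['img'][105:255,220:340],None,fx=4,fy=4,interpolation=cv2.INTER_CUBIC))
```

```text
(no output)
```

View pics/z10.png

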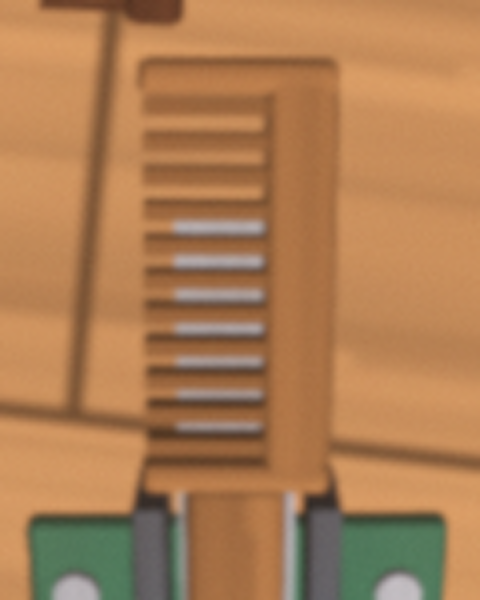

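Run:
```python
from h import *
r=np.load('w10.npy',allow_pickle=True).item()
a=np.radians(7);c,s=np.cos(a),np.sin(a)
for u,v,z in [(138,62,.034),(338,62,.034),(147,490,.034),(330,490,.034),(187,520,.034),(283,520,.034),(134,510,.032),(340,510,.032)]:
    p=onz(r,u/4+220,v/4+105,z)[:2]*1e3-np.array([588.2,307.6]); print(np.round([c*p[0]+s*p[1],-s*p[0]+c*p[1]],1))
```

```text
[-154.5  -21.1]
[-154.4   22.1]
[-56.5 -20.8]
[-56.4  21.8]
[-49.  -11.6]
[-49.   10.9]
[-50.8 -24.2]
[-50.7  24.4]
```

```bash
python3 -m handwheel '[{"rx":0.008,"ry":-0.001,"rz":0.003,"x":-1.3,"y":0,"z":-20,"hand":0},{"rx":0,"ry":0,"rz":0,"x":0,"y":0,"z":-25,"hand":0},{"rx":0,"ry":0,"rz":0,"x":0,"y":0,"z":-25,"hand":0},{"rx":0,"ry":0,"rz":0,"x":0,"y":0,"z":-11,"hand":0},{"rx":0,"ry":0,"rz":0,"x":0,"y":0,"z":0,"hand":0},{"rx":0,"ry":0,"rz":0,"x":0,"y":0,"z":0,"hand":0}]'
python3 - <<'E'
from h import *
pr();to(587.8,307.5,155,187)
E
```

```text
time_s: 17.05
ee_pos: [0.5851, 0.306, 0.1691]
eef_rot: [0.47, -0.467, -0.526, 0.532]
force: [-0.4, -0.4, 0.4]
gripper_width: 0.0001
t 17.05 p [585.1 306.  169.1] F [-0.4 -0.4  0.4] w 0.1
[[-0.121 -0.008 -0.993]
 [ 0.993 -0.004 -0.121]
 [-0.003 -1.     0.009]]
turn [-0.0086 -0.0005 -0.003 ] shift xyz [ 1.2 14.1 -2.9] | shift in present axes [ 1.2 14.  -3. ]
```

```bash
python3 -m handwheel '[{"rx":-0.004,"ry":0,"rz":-0.001,"x":1,"y":0,"z":-2.5,"hand":0},{"rx":0,"ry":0,"rz":0,"x":0,"y":8,"z":0,"hand":0},{"rx":0,"ry":0,"rz":0,"x":0,"y":5,"z":0,"hand":0},{"rx":0,"ry":0,"rz":0,"x":0,"y":0,"z":0,"hand":0}]' 80;python3 -m handwheel '[{"rx":0,"ry":0,"rz":0,"x":0,"y":3,"z":0,"hand":0},{"rx":0,"ry":0,"rz":0,"x":0,"y":3,"z":0,"hand":0},{"rx":0,"ry":0,"rz":0,"x":0,"y":0,"z":0,"hand":0}]';python3 -m handwheel '[{"rx":0,"ry":0,"rz":0,"x":0,"y":3,"z":0,"hand":0},{"rx":0,"ry":0,"rz":0,"x":0,"y":3,"z":0,"hand":0},{"rx":0,"ry":0,"rz":0,"x":0,"y":0,"z":0,"hand":0}]'
```

```text
time_s: 17.45
ee_pos: [0.5872, 0.3072, 0.1556]
eef_rot: [0.469, -0.468, -0.528, 0.531]
force: [0.7, 0.0, 0.0]
gripper_width: 0.0
time_s: 17.75
ee_pos: [0.5879, 0.3075, 0.1505]
eef_rot: [0.469, -0.468, -0.528, 0.531]
force: [-1.4, -0.2, 3.4]
gripper_width: -0.0
time_s: 18.05
ee_pos: [0.588, 0.3075, 0.1444]
eef_rot: [0.469, -0.468, -0.528, 0.531]
force: [-0.7, 1.4, 4.0]
gripper_width: -0.0001
```

```bash
python3 -m handwheel '[{"rx":0,"ry":0,"rz":0,"x":0,"y":3,"z":0,"hand":0},{"rx":0,"ry":0,"rz":0,"x":0,"y":0,"z":0,"hand":0}]';python3 -m handwheel '[{"rx":0,"ry":0,"rz":0,"x":0,"y":3,"z":0,"hand":0},{"rx":0,"ry":0,"rz":0,"x":0,"y":0,"z":0,"hand":0}]';python3 -m handwheel '[{"rx":0,"ry":0,"rz":0,"x":0,"y":2,"z":0,"hand":0},{"rx":0,"ry":0,"rz":0,"x":0,"y":0,"z":0,"hand":0}]';python3 -m handwheel '[{"rx":0,"ry":0,"rz":0,"x":0,"y":2,"z":0,"hand":0},{"rx":0,"ry":0,"rz":0,"x":0,"y":0,"z":0,"hand":0}]'
```

```text
time_s: 18.25
ee_pos: [0.588, 0.3075, 0.1416]
eef_rot: [0.469, -0.468, -0.528, 0.531]
force: [-0.8, 0.8, 4.2]
gripper_width: 0.0
time_s: 18.45
ee_pos: [0.588, 0.3075, 0.139]
eef_rot: [0.469, -0.468, -0.528, 0.531]
force: [-0.8, 1.4, 5.8]
gripper_width: -0.0003
time_s: 18.65
ee_pos: [0.588, 0.3075, 0.1372]
eef_rot: [0.469, -0.468, -0.528, 0.531]
force: [-2.4, 0.3, 7.2]
gripper_width: 0.0001
time_s: 18.85
ee_pos: [0.588, 0.3075, 0.1353]
eef_rot: [0.469, -0.468, -0.529, 0.531]
force: [-2.3, -0.0, 7.3]
gripper_width: -0.0004
```

```bash
python3 -m handwheel '[{"rx":0,"ry":0,"rz":0,"x":0,"y":1,"z":0,"hand":0},{"rx":0,"ry":0,"rz":0,"x":0,"y":0,"z":0,"hand":0}]';python3 -m handwheel '[{"rx":0,"ry":0,"rz":0,"x":0,"y":1,"z":0,"hand":0},{"rx":0,"ry":0,"rz":0,"x":0,"y":0,"z":0,"hand":0}]';python3 -m handwheel '[{"rx":0,"ry":0,"rz":0,"x":0,"y":1,"z":0,"hand":0},{"rx":0,"ry":0,"rz":0,"x":0,"y":0,"z":0,"hand":0}]'
```

```text
time_s: 19.05
ee_pos: [0.588, 0.3075, 0.1344]
eef_rot: [0.469, -0.468, -0.529, 0.531]
force: [-1.7, -0.5, 9.0]
gripper_width: -0.0001
time_s: 19.25
ee_pos: [0.588, 0.3075, 0.134]
eef_rot: [0.469, -0.468, -0.529, 0.53]
force: [-5.4, -0.9, 16.7]
gripper_width: -0.0001
time_s: 19.45
ee_pos: [0.5881, 0.3076, 0.1339]
eef_rot: [0.469, -0.469, -0.529, 0.53]
force: [-9.4, -3.3, 26.3]
gripper_width: -0.0001
```

```bash
python3 -m handwheel '[{"rx":0,"ry":0,"rz":0,"x":0,"y":-10,"z":0,"hand":0},{"rx":0,"ry":0,"rz":0,"x":0,"y":-15,"z":0,"hand":0},{"rx":0,"ry":0,"rz":0,"x":0,"y":-20,"z":0,"hand":0},{"rx":0,"ry":0,"rz":0,"x":0,"y":0,"z":25,"hand":20},{"rx":0,"ry":0,"rz":0,"x":0,"y":0,"z":30,"hand":40},{"rx":0,"ry":0,"rz":0,"x":0,"y":0,"z":28,"hand":65},{"rx":0,"ry":0,"rz":0,"x":0,"y":0,"z":0,"hand":65},{"rx":0,"ry":0,"rz":0,"x":0,"y":0,"z":0,"hand":65}]'
python3 - <<'E'
from h import *
pr();to(505.8,297.5,20,187)
r=cam('wrist');cv2.imwrite('pics/w11.png',r['img']);np.save('w11.npy',r,allow_pickle=True)
E
```

```text
time_s: 20.25
ee_pos: [0.5056, 0.2974, 0.1773]
eef_rot: [0.469, -0.468, -0.528, 0.531]
force: [0.1, 0.7, 0.0]
gripper_width: 0.0648
t 20.25 p [505.6 297.4 177.3] F [0.1 0.7 0. ] w 64.8
[[-0.122 -0.003 -0.993]
 [ 0.993 -0.002 -0.122]
 [-0.002 -1.     0.003]]
turn [-0.003   0.     -0.0017] shift xyz [ 1.000e-01  1.573e+02 -3.000e-01] | shift in present axes [  0.3 157.2  -0.7]
```

View pics/w11.png

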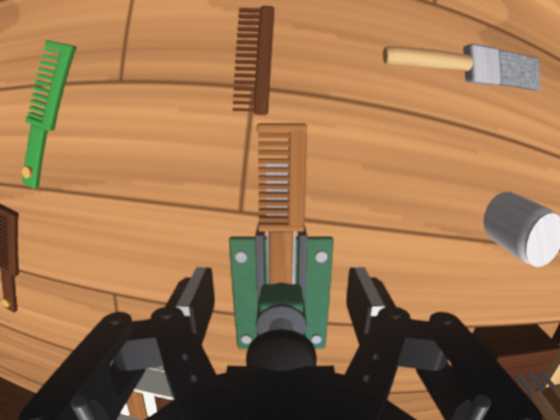

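Comb still in place (head at ~(282,175)), plunger back up. Descend and grip.

```bash
python3 -m handwheel '[{"rx":0,"ry":0,"rz":0,"x":0,"y":25,"z":0,"hand":65},{"rx":0,"ry":0,"rz":0,"x":0,"y":30,"z":0,"hand":65},{"rx":0,"ry":0,"rz":0,"x":0,"y":30,"z":0,"hand":65},{"rx":0,"ry":0,"rz":0,"x":0,"y":30,"z":0,"hand":65},{"rx":0,"ry":0,"rz":0,"x":0,"y":25,"z":0,"hand":65},{"rx":0,"ry":0,"rz":0,"x":0,"y":16,"z":0,"hand":60},{"rx":0,"ry":0,"rz":0,"x":0,"y":0,"z":0,"hand":50},{"rx":0,"ry":0,"rz":0,"x":0,"y":0,"z":0,"hand":40},{"rx":0,"ry":0,"rz":0,"x":0,"y":0,"z":0,"hand":36},{"rx":0,"ry":0,"rz":0,"x":0,"y":0,"z":0,"hand":36}]' 60; python3 -m handwheel '[{"rx":0,"ry":0,"rz":0,"x":0,"y":0,"z":0,"hand":36},{"rx":0,"ry":0,"rz":0,"x":0,"y":-3,"z":0,"hand":36},{"rx":0,"ry":0,"rz":0,"x":0,"y":0,"z":10,"hand":36},{"rx":0,"ry":0,"rz":0,"x":0,"y":0,"z":15,"hand":36},{"rx":0,"ry":0,"rz":0,"x":0,"y":0,"z":20,"hand":36},{"rx":0,"ry":0,"rz":0,"x":0,"y":0,"z":20,"hand":36},{"rx":0,"ry":0,"rz":0,"x":0,"y":0,"z":20,"hand":36},{"rx":0,"ry":0,"rz":0,"x":0,"y":0,"z":0,"hand":36}]';python3 - <<'E'
from h import *
pr()
r=cam('scene');cv2.imwrite('pics/s4.png',cv2.resize(r['img'][240:380,220:420],None,fx=4,fy=4,interpolation=cv2.INTER_CUBIC))
E
```

```text
time_s: 21.3
ee_pos: [0.5059, 0.2974, 0.0219]
eef_rot: [0.469, -0.468, -0.529, 0.53]
force: [0.5, -0.4, -1.6]
gripper_width: 0.0421
time_s: 22.1
ee_pos: [0.4181, 0.2861, 0.0243]
eef_rot: [0.469, -0.468, -0.528, 0.532]
force: [0.8, 0.3, -1.4]
gripper_width: 0.0424
t 22.1 p [418.1 286.1  24.3] F [ 0.8  0.3 -1.4] w 42.4
[[-0.123 -0.005 -0.992]
 [ 0.992 -0.003 -0.123]
 [-0.002 -1.     0.005]]
```

View pics/s4.png

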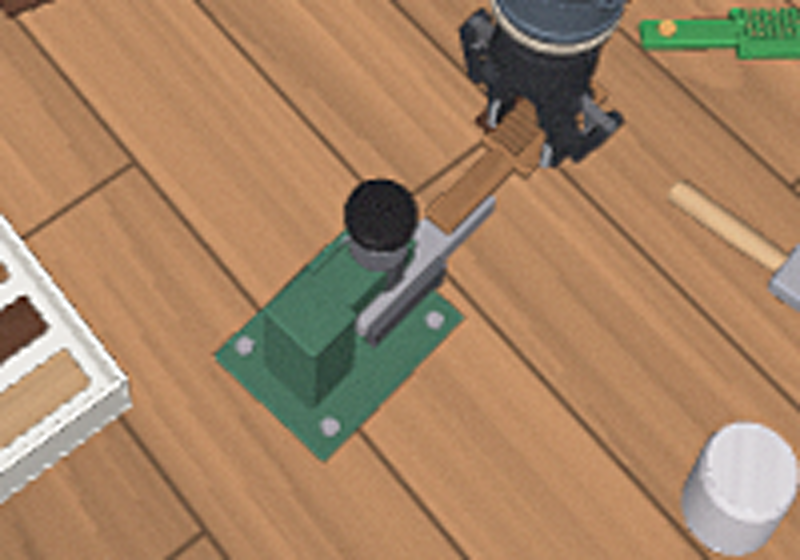

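```bash
python3 -m handwheel '[{"rx":0,"ry":0,"rz":0,"x":0,"y":-25,"z":0,"hand":36},{"rx":0,"ry":0,"rz":0,"x":0,"y":-30,"z":0,"hand":36},{"rx":0,"ry":0,"rz":0,"x":0,"y":-35,"z":0,"hand":36},{"rx":0,"ry":0.123,"rz":0,"x":0,"y":0,"z":0,"hand":36},{"rx":0,"ry":0.123,"rz":0,"x":0,"y":0,"z":0,"hand":36},{"rx":0,"ry":0,"rz":0,"x":-20,"y":0,"z":0,"hand":36},{"rx":0,"ry":0,"rz":0,"x":-35,"y":0,"z":0,"hand":36},{"rx":0,"ry":0,"rz":0,"x":-35,"y":0,"z":0,"hand":36},{"rx":0,"ry":0,"rz":0,"x":-35,"y":0,"z":0,"hand":36},{"rx":0,"ry":0,"rz":0,"x":-35,"y":0,"z":0,"hand":36}]';python3 -c "
from h import *
pr();to(466.4,-239.2,114,172.9)"
```

```text
time_s: 23.15
ee_pos: [0.4015, 0.127, 0.1148]
eef_rot: [0.53, -0.53, -0.467, 0.469]
force: [0.1, 0.6, -1.1]
gripper_width: 0.0423
t 23.15 p [401.5 127.  114.8] F [ 0.1  0.6 -1.1] w 42.3
[[ 0.124 -0.002 -0.992]
 [ 0.992 -0.002  0.124]
 [-0.002 -1.     0.002]]
turn [-0.0021 -0.0001 -0.0022] shift xyz [-355.3    0.8 -109.7] | shift in present axes [-355.3    1.4 -109.7]
```

```bash
python3 -m handwheel '[{"rx":0,"ry":0,"rz":0,"x":-35,"y":0,"z":-5,"hand":36},{"rx":0,"ry":0,"rz":0,"x":-35,"y":0,"z":-5,"hand":36},{"rx":0,"ry":0,"rz":0,"x":-35,"y":0,"z":-5,"hand":36},{"rx":0,"ry":0,"rz":0,"x":-35,"y":0,"z":-5,"hand":36},{"rx":0,"ry":0,"rz":0,"x":-35,"y":0,"z":-5,"hand":36},{"rx":0,"ry":0,"rz":0,"x":-35,"y":0,"z":-5,"hand":36},{"rx":0,"ry":0,"rz":0,"x":-35,"y":0,"z":-5,"hand":36},{"rx":0,"ry":0,"rz":0,"x":0,"y":0,"z":0,"hand":36},{"rx":0,"ry":0,"rz":0,"x":0,"y":0,"z":0,"hand":36}]';python3 - <<'E'
from h import *
pr();to(466.4,-239.2,114,172.9)
r=cam('wrist');cv2.imwrite('pics/w12.png',r['img']);np.save('w12.npy',r,allow_pickle=True)
E
```

```text
time_s: 24.05
ee_pos: [0.4059, -0.12, 0.1152]
eef_rot: [0.531, -0.53, -0.466, 0.469]
force: [-0.2, 1.1, -1.0]
gripper_width: 0.0421
t 24.05 p [ 405.9 -120.   115.2] F [-0.2  1.1 -1. ] w 42.1
[[ 0.126 -0.003 -0.992]
 [ 0.992 -0.002  0.126]
 [-0.002 -1.     0.003]]
turn [-0.0025 -0.0023 -0.0024] shift xyz [-110.8    1.2  -74.8] | shift in present axes [-110.6    1.3  -75. ]
```

View pics/w12.png

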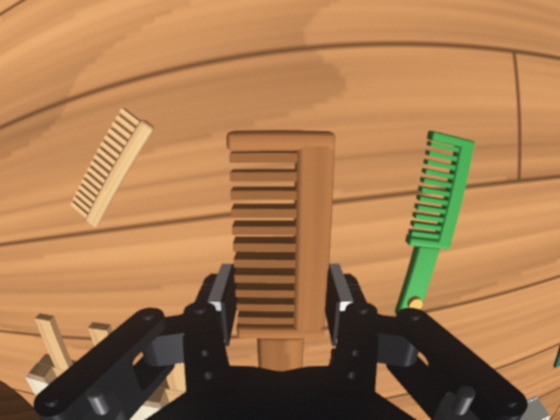

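Run:
```python
from h import *
r=np.load('w12.npy',allow_pickle=True).item()
for u,v in [(36,318),(53,315),(89,325),(110,325)]: print(np.round(onz(r,u,v,.022)*1e3,1))
cv2.imwrite('pics/z12.png',cv2.resize(r['img'][300:400,0:200],None,fx=4,fy=4,interpolation=cv2.INTER_CUBIC))
```

```text
[ 488.6 -411.1   22. ]
[ 483.6 -378.9   22. ]
[ 495.2 -331.3   22. ]
[ 494.8 -303.4   22. ]
```

View pics/z12.png

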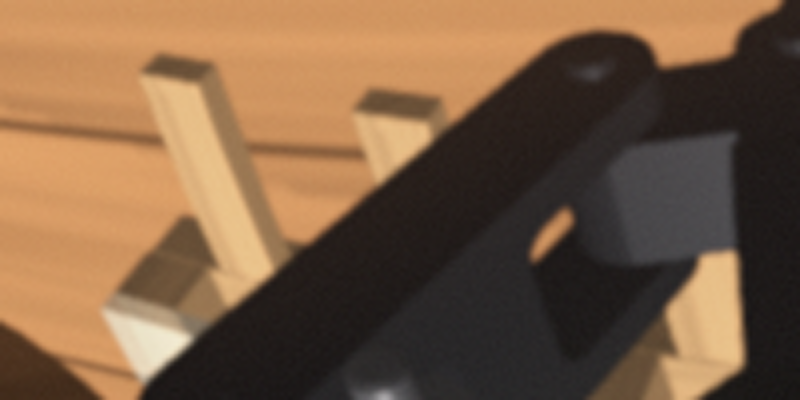

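Run:
```python
from h import *
r=np.load('w12.npy',allow_pickle=True).item()
for u,v in [(35.8,318),(53.3,320),(88.8,327),(110,329.5)]: print(np.round(onz(r,u,v,.022)*1e3,1))
```

```text
[ 488.6 -411.5   22. ]
[ 490.2 -382.2   22. ]
[ 497.8 -332.8   22. ]
[ 500.4 -305.9   22. ]
```

```bash
python3 -m handwheel '[{"rx":0,"ry":0,"rz":0,"x":-20,"y":-30,"z":-10,"hand":36},{"rx":0,"ry":0,"rz":0,"x":-30,"y":-35,"z":-20,"hand":36},{"rx":0,"ry":0,"rz":0,"x":-30,"y":-35,"z":-20,"hand":36},{"rx":0,"ry":0,"rz":0,"x":-30,"y":-35,"z":-25,"hand":36},{"rx":0,"ry":0,"rz":0,"x":0,"y":0,"z":0,"hand":36},{"rx":0,"ry":0,"rz":0,"x":0,"y":0,"z":0,"hand":36}]';python3 - <<'E'
from h import *
pr();to(466.4,-239.2,114,172.9)
r=cam('wrist');cv2.imwrite('pics/w13.png',r['img']);np.save('w13.npy',r,allow_pickle=True)
E
```

```text
time_s: 24.7
ee_pos: [0.4666, -0.2352, 0.2483]
eef_rot: [0.53, -0.53, -0.467, 0.469]
force: [-0.8, 0.1, -2.0]
gripper_width: 0.0422
t 24.7 p [ 466.6 -235.2  248.3] F [-0.8  0.1 -2. ] w 42.2
[[ 0.123 -0.003 -0.992]
 [ 0.992 -0.002  0.123]
 [-0.002 -1.     0.002]]
turn [-0.0023  0.0003 -0.0025] shift xyz [ -4.  134.3  -0.3] | shift in present axes [ -3.7 134.3  -0.6]
```

View pics/w13.png

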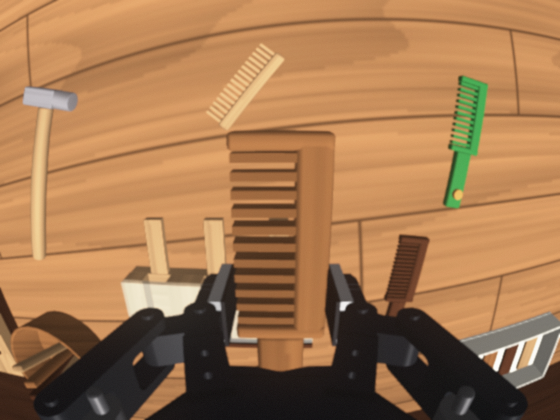

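Run:
```python
from h import *
r=np.load('w13.npy',allow_pickle=True).item()
cv2.imwrite('pics/z13.png',cv2.resize(r['img'][205:325,110:240],None,fx=5,fy=5,interpolation=cv2.INTER_CUBIC))
```

```text
(no output)
```

View pics/z13.png

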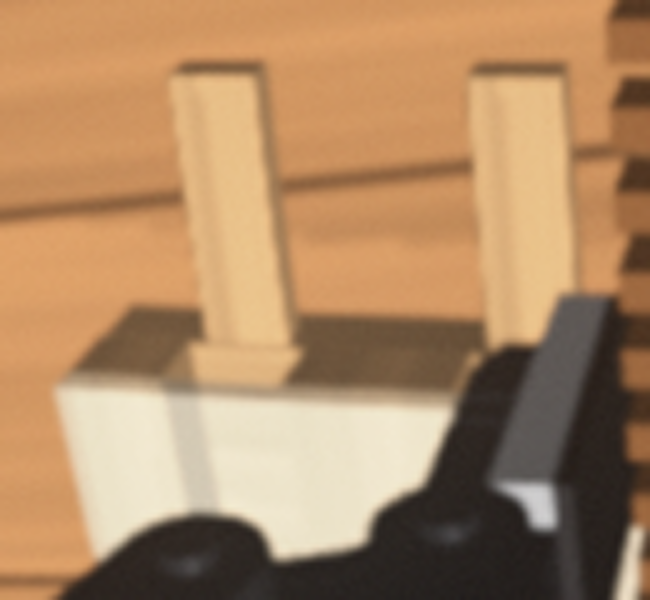

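Run:
```python
from h import *
r=np.load('w13.npy',allow_pickle=True).item()
P=lambda u,v,z:onz(r,u/5+110,v/5+205,z)[:2]*1e3
t0=[P(174,72,.022),P(263,75,.022)];t1=[P(472,75,.022),P(568,78,.022)]
print(np.round(t0+t1,1)); a=sum(t0)/2;b=sum(t1)/2;d=b-a;print(a,b,np.hypot(*d),np.degrees(np.arctan2(d[1],d[0]))-90)
print('edges', np.round([P(205,340,.022),P(292,345,.022),P(487,345,.022)],1))
e=sum([P(205,340,.022),P(292,345,.022)])/2-a;print(np.hypot(*e),np.degrees(np.arctan2(e[1],e[0])))
f=[P(60,388,.056),P(440,402,.056)];print('front top',np.round(f,1),np.degrees(np.arctan2(*(f[1]-f[0])[::-1]))-90)
y=np.radians(-7.1)
X=np.array([np.cos(y),np.sin(y)]);Y=np.array([-X[1],X[0]])
print('mouths',a+76*X,b+76*X,(a+b)/2+120*Y+76*X)
```

```text
[[ 488.2 -412.1]
 [ 492.  -387.6]
 [ 498.6 -333.2]
 [ 502.2 -309.6]]
[ 490.10086873 -399.88634188] [ 500.40694518 -321.4089975 ] 79.15117682893617 -7.481582810390719
edges [[ 563.4 -424.1]
 [ 566.9 -398.8]
 [ 571.5 -344.5]]
75.93342952579256 -8.770163260043722
front top [[ 558.3 -452.5]
 [ 569.1 -348.8]] -5.952985216172806
mouths [ 565.51809601 -409.28005412] [ 575.82417246 -330.80270973] [ 585.50331144 -250.96154938]
```

```bash
python3 -m handwheel '[{"rx":-0.002,"ry":0,"rz":-0.002,"x":-2.1,"y":20,"z":0,"hand":36},{"rx":0,"ry":0,"rz":0,"x":0,"y":30,"z":0,"hand":36},{"rx":0,"ry":0,"rz":0,"x":0,"y":35,"z":0,"hand":36},{"rx":0,"ry":0,"rz":0,"x":0,"y":35,"z":0,"hand":36},{"rx":0,"ry":0,"rz":0,"x":0,"y":35,"z":0,"hand":36},{"rx":0,"ry":0,"rz":0,"x":0,"y":35,"z":0,"hand":36},{"rx":0,"ry":0,"rz":0,"x":0,"y":20,"z":0,"hand":36},{"rx":0,"ry":0,"rz":0,"x":0,"y":13,"z":0,"hand":36},{"rx":0,"ry":0,"rz":0,"x":0,"y":0,"z":0,"hand":36},{"rx":0,"ry":0,"rz":0,"x":0,"y":0,"z":0,"hand":36}]';python3 - <<'E'
from h import *
pr();to(466.6,-237.3,26,172.8)
r=cam('wrist');cv2.imwrite('pics/w14.png',r['img']);np.save('w14.npy',r,allow_pickle=True)
r=cam('scene');cv2.imwrite('pics/s5.png',cv2.resize(r['img'][120:270,140:340],None,fx=4,fy=4,interpolation=cv2.INTER_CUBIC))
E
```

```text
time_s: 25.75
ee_pos: [0.4645, -0.2366, 0.0252]
eef_rot: [0.53, -0.529, -0.468, 0.469]
force: [-0.2, 0.5, -0.0]
gripper_width: 0.0424
t 25.75 p [ 464.5 -236.6   25.2] F [-0.2  0.5 -0. ] w 42.4
[[ 0.123 -0.002 -0.992]
 [ 0.992  0.     0.123]
 [ 0.    -1.     0.002]]
turn [-0.0021  0.0026  0.    ] shift xyz [-0.4 -0.8 -2.1] | shift in present axes [-0.4 -0.8 -2.1]
```

View pics/s5.png

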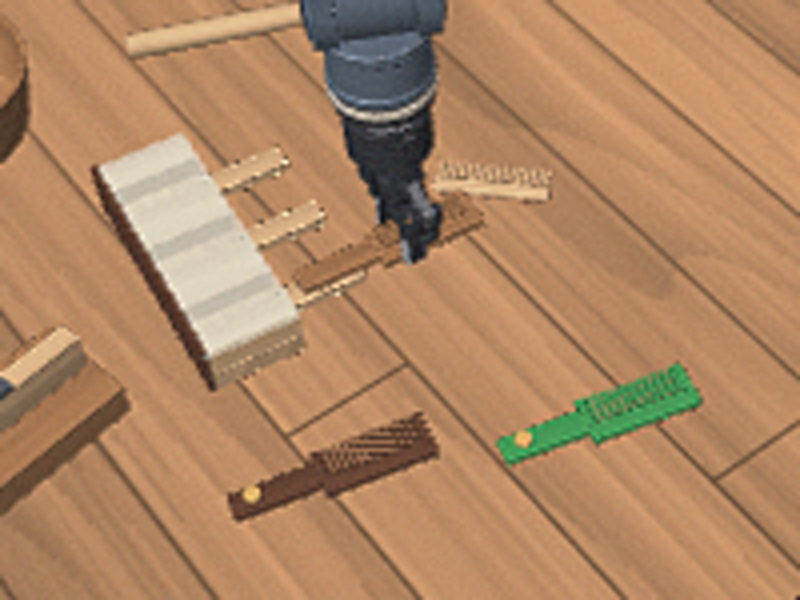

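View pics/w14.png

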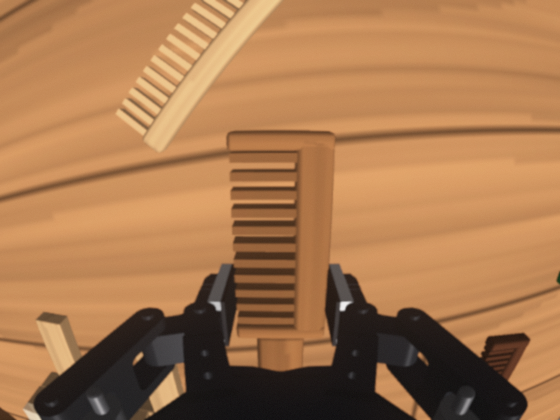

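Run:
```python
from h import *
r=cam('scene')
y=np.radians(-7.2);X=np.array([np.cos(y),np.sin(y)]);Y=np.array([-X[1],X[0]])
b=np.array([500.3,-322.2])
a=cv2.resize(r['img'][120:270,140:340],None,fx=4,fy=4,interpolation=cv2.INTER_CUBIC)
for k in (-1,0,1):
    t=b+80*k*Y
    pts=[proj(r,np.append(p,22)/1e3) for p in (t-12*Y,t+12*Y,t+12*Y+76*X,t-12*Y+76*X)]
    pts=[[(u-140)*4+2,(v-120)*4+2] for u,v in pts]
    cv2.polylines(a,[np.array(pts,int)],True,(255,0,0),1)
T=np.array([464.5,-236.6]); 
pts=[proj(r,np.append(T+dx*X+dy*Y,37.5)/1e3) for dx,dy in((28,-12),(28,12),(103,12),(103,-12))]
pts=[[(u-140)*4+2,(v-120)*4+2] for u,v in pts]
cv2.polylines(a,[np.array(pts,int)],True,(0,0,255),1)
cv2.imwrite('pics/s6.png',a)
```

```text
(no output)
```

View pics/s6.png

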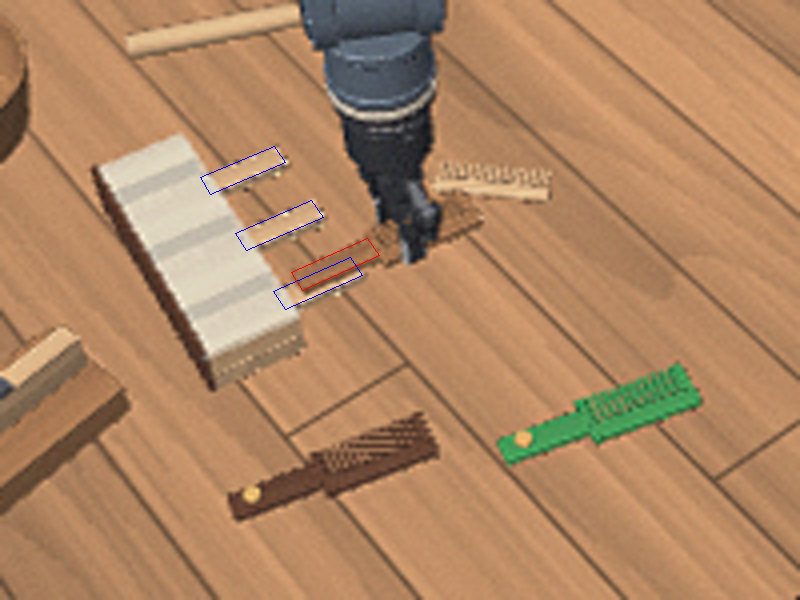

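```bash
python3 -m handwheel '[{"rx":-0.001,"ry":0.002,"rz":0,"x":-0.4,"y":0,"z":-10,"hand":36},{"rx":0,"ry":0,"rz":0,"x":0,"y":0,"z":-10,"hand":36},{"rx":0,"ry":0,"rz":0,"x":0,"y":0,"z":-10,"hand":36},{"rx":0,"ry":0,"rz":0,"x":0,"y":0,"z":-10,"hand":36},{"rx":0,"ry":0,"rz":0,"x":0,"y":0,"z":0,"hand":36}]';python3 -m handwheel '[{"rx":0,"ry":0,"rz":0,"x":0,"y":0,"z":-10,"hand":36},{"rx":0,"ry":0,"rz":0,"x":0,"y":0,"z":-10,"hand":36},{"rx":0,"ry":0,"rz":0,"x":0,"y":0,"z":0,"hand":36}]';python3 -m handwheel '[{"rx":0,"ry":0,"rz":0,"x":0,"y":0,"z":-8,"hand":36},{"rx":0,"ry":0,"rz":0,"x":0,"y":0,"z":-8,"hand":36},{"rx":0,"ry":0,"rz":0,"x":0,"y":0,"z":-8,"hand":36},{"rx":0,"ry":0,"rz":0,"x":0,"y":0,"z":0,"hand":36}]';python3 -c "
from h import *
pr();to(557.9,-248.8,22,172.8)"
```

```text
time_s: 26.4
ee_pos: [0.5064, -0.2434, 0.0251]
eef_rot: [-0.53, 0.531, 0.468, -0.468]
force: [-0.1, -0.9, -1.1]
gripper_width: 0.0422
time_s: 26.7
ee_pos: [0.5261, -0.2459, 0.0252]
eef_rot: [-0.53, 0.531, 0.468, -0.468]
force: [-0.0, -0.4, -1.0]
gripper_width: 0.0425
time_s: 27.1
ee_pos: [0.5497, -0.2489, 0.0252]
eef_rot: [-0.53, 0.531, 0.468, -0.468]
force: [-0.3, -0.2, -1.7]
gripper_width: 0.0427
t 27.1 p [ 549.7 -248.9   25.2] F [-0.3 -0.2 -1.7] w 42.7
[[ 0.125  0.001 -0.992]
 [ 0.992 -0.001  0.125]
 [-0.001 -1.    -0.001]]
turn [ 0.0007 -0.0001 -0.0006] shift xyz [ 1.1  3.2 -8.2] | shift in present axes [ 1.1  3.2 -8.2]
```

No contact. Push on, gently, till the head meets the rack.

```bash
python3 -m handwheel '[{"rx":0,"ry":0,"rz":0,"x":1,"y":1.5,"z":-4,"hand":36},{"rx":0,"ry":0,"rz":0,"x":0,"y":0,"z":-2,"hand":36},{"rx":0,"ry":0,"rz":0,"x":0,"y":0,"z":0,"hand":36}]';python3 -m handwheel '[{"rx":0,"ry":0,"rz":0,"x":0,"y":0,"z":-1.5,"hand":36},{"rx":0,"ry":0,"rz":0,"x":0,"y":0,"z":0,"hand":36}]';python3 -m handwheel '[{"rx":0,"ry":0,"rz":0,"x":0,"y":0,"z":-1.5,"hand":36},{"rx":0,"ry":0,"rz":0,"x":0,"y":0,"z":0,"hand":36}]'
```

```text
time_s: 27.4
ee_pos: [0.5547, -0.2484, 0.0236]
eef_rot: [-0.53, 0.531, 0.467, -0.468]
force: [-0.5, 0.0, -0.1]
gripper_width: 0.0424
time_s: 27.6
ee_pos: [0.5562, -0.2487, 0.0238]
eef_rot: [-0.53, 0.531, 0.467, -0.468]
force: [-0.5, -0.4, -1.3]
gripper_width: 0.0424
time_s: 27.8
ee_pos: [0.5569, -0.2488, 0.0235]
eef_rot: [0.531, -0.53, -0.467, 0.468]
force: [-4.7, -1.2, 0.1]
gripper_width: 0.0421
```

```bash
python3 -m handwheel '[{"rx":0,"ry":0,"rz":0,"x":0,"y":1.5,"z":0,"hand":36},{"rx":0,"ry":0,"rz":0,"x":0,"y":0,"z":-1,"hand":36},{"rx":0,"ry":0,"rz":0,"x":0,"y":0,"z":0,"hand":36}]';python3 - <<'E'
from h import *
pr()
r=cam('wrist');cv2.imwrite('pics/w15.png',r['img'])
E
```

```text
time_s: 28.1
ee_pos: [0.5569, -0.2488, 0.0218]
eef_rot: [0.531, -0.53, -0.467, 0.468]
force: [-11.6, 0.5, 4.0]
gripper_width: 0.0425
t 28.1 p [ 556.9 -248.8   21.8] F [-11.6   0.5   4. ] w 42.5
[[ 0.126 -0.003 -0.992]
 [ 0.992 -0.     0.126]
 [-0.    -1.     0.003]]
```

View pics/w15.png

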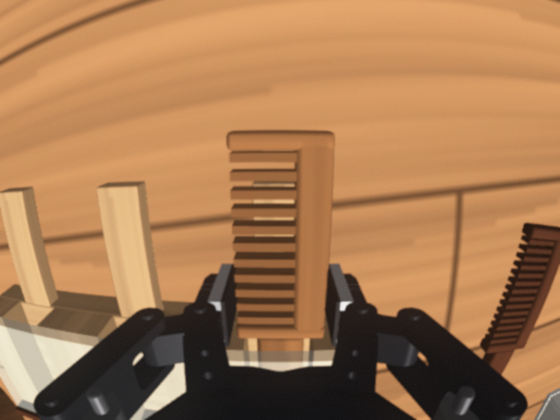

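```bash
python3 -m handwheel '[{"rx":0,"ry":0,"rz":0,"x":0,"y":0,"z":0,"hand":46},{"rx":0,"ry":0,"rz":0,"x":0,"y":0,"z":0,"hand":54},{"rx":0,"ry":0,"rz":0,"x":0,"y":0,"z":0,"hand":60},{"rx":0,"ry":0,"rz":0,"x":0,"y":-15,"z":0,"hand":60},{"rx":0,"ry":0,"rz":0,"x":0,"y":-25,"z":0,"hand":65},{"rx":0,"ry":0,"rz":0,"x":0,"y":-35,"z":0,"hand":70},{"rx":0,"ry":0,"rz":0,"x":0,"y":-35,"z":0,"hand":75},{"rx":0,"ry":0,"rz":0,"x":0,"y":-35,"z":0,"hand":85},{"rx":0,"ry":0,"rz":0,"x":0,"y":-35,"z":0,"hand":85},{"rx":0,"ry":0,"rz":0,"x":0,"y":0,"z":0,"hand":85}]';python3 - <<'E'
from h import *
pr()
r=cam('wrist');cv2.imwrite('pics/w16.png',r['img']);np.save('w16.npy',r,allow_pickle=True)
r=cam('scene');cv2.imwrite('pics/s7.png',r['img'])
E
```

```text
time_s: 29.15
ee_pos: [0.5606, -0.2497, 0.2072]
eef_rot: [-0.528, 0.533, 0.469, -0.466]
force: [1.5, -0.1, -0.6]
gripper_width: 0.0849
t 29.15 p [ 560.6 -249.7  207.2] F [ 1.5 -0.1 -0.6] w 84.9
[[ 0.126  0.007 -0.992]
 [ 0.992 -0.003  0.126]
 [-0.003 -1.    -0.007]]
```

View pics/w16.png

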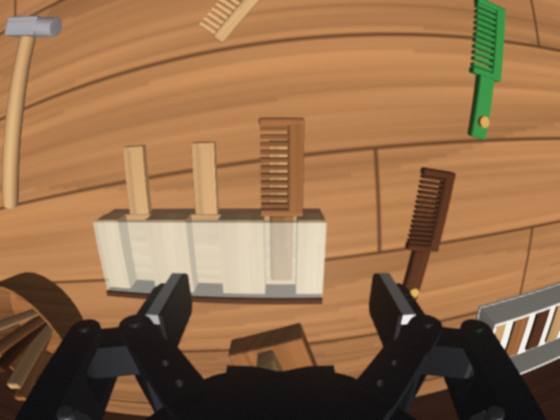

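View pics/s7.png

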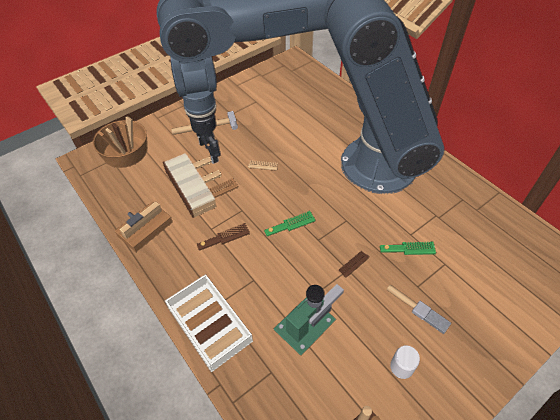

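Run:
```python
from h import *
r=np.load('w16.npy',allow_pickle=True).item()
cv2.imwrite('pics/z16.png',cv2.resize(r['img'][110:310,250:470],None,fx=3,fy=3,interpolation=cv2.INTER_CUBIC))
```

```text
(no output)
```

View pics/z16.png

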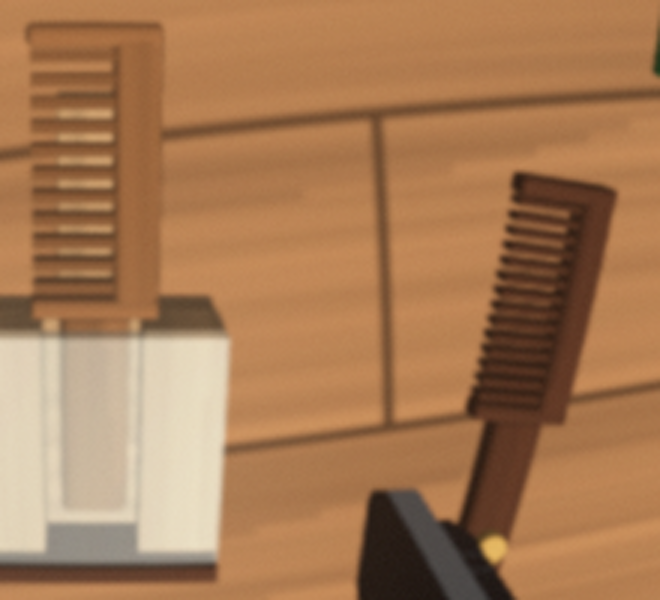

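Run:
```python
from h import *
r=np.load('w16.npy',allow_pickle=True).item()
P=lambda u,v,z:onz(r,u/3+250,v/3+110,z)[:2]*1e3
q=[P(517,174,.012),P(615,192,.012),P(468,412,.012),P(563,422,.012)];s=P(494,549,.019)
print(np.round(q,1),s); h=sum(q)/4; d=s-h;print(h,np.hypot(*d),np.degrees(np.arctan2(d[1],d[0])))
print('brown head',np.round([P(27,28,.034),P(162,28,.034),P(33,318,.034),P(157,318,.034)],1))
y=np.radians(-12.1);print('grip', s-np.array([np.cos(y),np.sin(y)])*83)
to(630.,-82.2,120,167.9)
```

```text
[[ 555.1  -90. ]
 [ 565.7  -46.6]
 [ 648.8 -110.9]
 [ 660.1  -67.3]] [711.2582114  -98.94670488]
[607.4109642  -78.69028839] 105.80440992199178 -11.037506136700602
brown head [[ 485.1 -261.6]
 [ 490.5 -218.9]
 [ 581.8 -273.2]
 [ 587.  -231.3]]
grip [630.10220274 -81.54836416]
turn [ 0.0018  0.0851 -0.0008] shift xyz [178.1  82.8 -34.3] | shift in present axes [174.6  82.7 -49.2]
```

```bash
python3 -m handwheel '[{"rx":0.002,"ry":0.08,"rz":0,"x":0,"y":0,"z":0,"hand":85},{"rx":0,"ry":0,"rz":0,"x":25,"y":0,"z":-7,"hand":85},{"rx":0,"ry":0,"rz":0,"x":30,"y":0,"z":-7,"hand":85},{"rx":0,"ry":0,"rz":0,"x":30,"y":0,"z":-7,"hand":85},{"rx":0,"ry":0,"rz":0,"x":30,"y":0,"z":-7,"hand":85},{"rx":0,"ry":0,"rz":0,"x":30,"y":20,"z":-6,"hand":85},{"rx":0,"ry":0,"rz":0,"x":20,"y":30,"z":0,"hand":85},{"rx":0,"ry":0,"rz":0,"x":13,"y":30,"z":0,"hand":85},{"rx":0,"ry":0,"rz":0,"x":0,"y":30,"z":0,"hand":85},{"rx":0,"ry":0,"rz":0,"x":0,"y":25,"z":0,"hand":85}]';python3 -m handwheel '[{"rx":0,"ry":0,"rz":0,"x":0,"y":0,"z":0,"hand":85}]';python3 - <<'E'
from h import *
pr();to(629.5,-82.2,0,168.3)
r=cam('wrist');cv2.imwrite('pics/w17.png',r['img']);np.save('w17.npy',r,allow_pickle=True)
E
```

```text
time_s: 30.25
ee_pos: [0.6266, -0.0808, 0.0639]
eef_rot: [0.55, -0.547, -0.445, 0.447]
force: [0.8, -0.2, -0.1]
gripper_width: 0.0847
time_s: 30.35
ee_pos: [0.625, -0.081, 0.0625]
eef_rot: [0.551, -0.546, -0.444, 0.448]
force: [0.2, -0.1, 0.1]
gripper_width: 0.0852
t 30.35 p [625.  -81.   62.5] F [ 0.2 -0.1  0.1] w 85.2
[[ 0.204 -0.009 -0.979]
 [ 0.979  0.001  0.204]
 [-0.001 -1.     0.009]]
turn [-0.0092 -0.0016 -0.001 ] shift xyz [-0.2 62.5 -4.7] | shift in present axes [-0.1 62.4 -5.2]
```

View pics/w17.png

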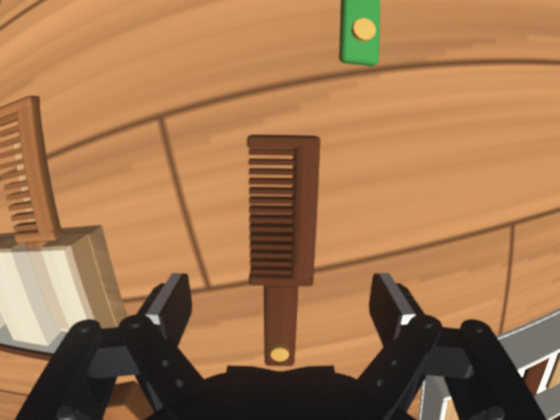

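```bash
python3 -m handwheel '[{"rx":-0.006,"ry":0,"rz":0,"x":0.5,"y":0,"z":-4,"hand":85},{"rx":0,"ry":0,"rz":0,"x":0,"y":20,"z":0,"hand":85},{"rx":0,"ry":0,"rz":0,"x":0,"y":20,"z":0,"hand":85},{"rx":0,"ry":0,"rz":0,"x":0,"y":13,"z":0,"hand":85},{"rx":0,"ry":0,"rz":0,"x":0,"y":8,"z":0,"hand":70},{"rx":0,"ry":0,"rz":0,"x":0,"y":0,"z":0,"hand":60},{"rx":0,"ry":0,"rz":0,"x":0,"y":0,"z":0,"hand":56}]' 60; python3 -c "
from h import *
pr();to(629.5,-82.2,0,168.3)"
```

```text
time_s: 31.1
ee_pos: [0.6328, -0.0822, 0.0069]
eef_rot: [-0.547, 0.55, 0.447, -0.445]
force: [0.3, -0.6, 0.7]
gripper_width: 0.0559
t 31.1 p [632.8 -82.2   6.9] F [ 0.3 -0.6  0.7] w 55.9
[[ 0.205  0.005 -0.979]
 [ 0.979 -0.002  0.205]
 [-0.    -1.    -0.005]]
turn [ 0.0052 -0.002  -0.0005] shift xyz [-0.7  6.9  3.2] | shift in present axes [-0.7  6.9  3.3]
```

```bash
python3 -m handwheel '[{"rx":0.002,"ry":0,"rz":0,"x":0,"y":5,"z":2.5,"hand":56},{"rx":0,"ry":0,"rz":0,"x":0,"y":1,"z":0,"hand":48},{"rx":0,"ry":0,"rz":0,"x":0,"y":0,"z":0,"hand":40},{"rx":0,"ry":0,"rz":0,"x":0,"y":0,"z":0,"hand":36},{"rx":0,"ry":0,"rz":0,"x":0,"y":0,"z":0,"hand":36},{"rx":0,"ry":0,"rz":0,"x":0,"y":0,"z":0,"hand":36}]' 60; python3 -c "
from h import *
pr()"
python3 -m handwheel '[{"rx":0,"ry":0,"rz":0,"x":0,"y":-5,"z":0,"hand":36},{"rx":0,"ry":0,"rz":0,"x":0,"y":-20,"z":0,"hand":36},{"rx":0,"ry":0,"rz":0,"x":0,"y":-30,"z":0,"hand":36},{"rx":0,"ry":0,"rz":0,"x":0,"y":-30,"z":0,"hand":36},{"rx":0,"ry":0,"rz":0,"x":0,"y":-15,"z":0,"hand":36},{"rx":0,"ry":0,"rz":0,"x":0,"y":0,"z":0,"hand":36},{"rx":0,"ry":0,"rz":0,"x":0,"y":0,"z":0,"hand":36}]'
python3 - <<'E'
from h import *
pr();to(480,-52,98,173)
r=cam('wrist');cv2.imwrite('pics/w18.png',r['img']);np.save('w18.npy',r,allow_pickle=True)
E
```

```text
time_s: 31.7
ee_pos: [0.6299, -0.0816, 0.0002]
eef_rot: [-0.548, 0.55, 0.446, -0.446]
force: [-0.6, -0.2, 5.1]
gripper_width: 0.0427
t 31.7 p [ 6.299e+02 -8.160e+01  2.000e-01] F [-0.6 -0.2  5.1] w 42.7
[[ 0.205  0.002 -0.979]
 [ 0.979 -0.001  0.205]
 [-0.    -1.    -0.002]]
time_s: 32.4
ee_pos: [0.6295, -0.0815, 0.0996]
eef_rot: [-0.548, 0.549, 0.446, -0.446]
force: [-0.4, 0.1, -0.8]
gripper_width: 0.0423
t 32.4 p [629.5 -81.5  99.6] F [-0.4  0.1 -0.8] w 42.3
[[ 0.205  0.002 -0.979]
 [ 0.979 -0.001  0.205]
 [-0.001 -1.    -0.002]]
turn [ 0.0019 -0.084  -0.0006] shift xyz [ 11.    1.6 152. ] | shift in present axes [ -1.8   1.3 152.4]
```

View pics/w18.png

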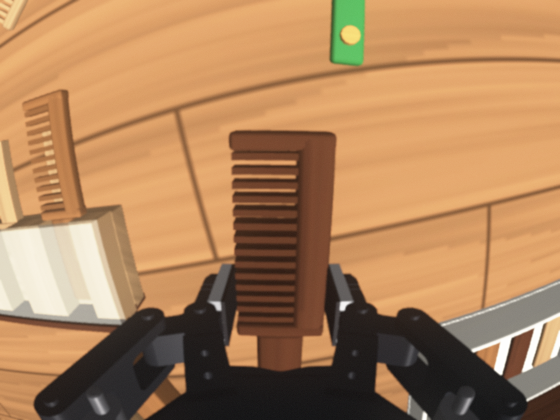

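```bash
python3 -m handwheel '[{"rx":0,"ry":0,"rz":0,"x":0,"y":0,"z":25,"hand":36},{"rx":0,"ry":0,"rz":0,"x":0,"y":0,"z":30,"hand":36},{"rx":0,"ry":0,"rz":0,"x":0,"y":0,"z":30,"hand":36},{"rx":0,"ry":0,"rz":0,"x":0,"y":0,"z":30,"hand":36},{"rx":0,"ry":0,"rz":0,"x":0,"y":0,"z":30,"hand":36},{"rx":0,"ry":0,"rz":0,"x":0,"y":0,"z":20,"hand":36},{"rx":0,"ry":-0.109,"rz":0,"x":0,"y":0,"z":0,"hand":36},{"rx":0,"ry":-0.109,"rz":0,"x":0,"y":0,"z":0,"hand":36},{"rx":0,"ry":-0.109,"rz":0,"x":0,"y":0,"z":0,"hand":36},{"rx":0,"ry":0,"rz":0,"x":0,"y":0,"z":0,"hand":36}]'
python3 - <<'E'
from h import *
pr();to(424.4,287.5,97,187)
E
```

```text
time_s: 33.45
ee_pos: [0.4674, -0.0476, 0.0987]
eef_rot: [0.468, -0.469, -0.53, 0.53]
force: [-0.6, 0.6, -0.6]
gripper_width: 0.0426
t 33.45 p [467.4 -47.6  98.7] F [-0.6  0.6 -0.6] w 42.6
[[-0.122  0.    -0.992]
 [ 0.992 -0.001 -0.122]
 [-0.001 -1.    -0.   ]]
turn [ 0.0001  0.0006 -0.0008] shift xyz [337.8   1.7   1.8] | shift in present axes [337.8   1.4   1.6]
```

```bash
python3 -m handwheel '[{"rx":0,"ry":0,"rz":0,"x":25,"y":0,"z":0,"hand":36},{"rx":0,"ry":0,"rz":0,"x":35,"y":0,"z":0,"hand":36},{"rx":0,"ry":0,"rz":0,"x":35,"y":0,"z":0,"hand":36},{"rx":0,"ry":0,"rz":0,"x":35,"y":0,"z":0,"hand":36},{"rx":0,"ry":0,"rz":0,"x":35,"y":0,"z":0,"hand":36},{"rx":0,"ry":0,"rz":0,"x":35,"y":0,"z":0,"hand":36},{"rx":0,"ry":0,"rz":0,"x":35,"y":0,"z":0,"hand":36},{"rx":0,"ry":0,"rz":0,"x":35,"y":0,"z":0,"hand":36},{"rx":0,"ry":0,"rz":0,"x":35,"y":0,"z":0,"hand":36},{"rx":0,"ry":0,"rz":0,"x":33,"y":0,"z":0,"hand":36}]';python3 -m handwheel '[{"rx":0,"ry":0,"rz":0,"x":0,"y":0,"z":0,"hand":36},{"rx":0,"ry":0,"rz":0,"x":0,"y":0,"z":0,"hand":36}]'
python3 - <<'E'
from h import *
pr();to(424.4,287.5,26,187)
r=cam('wrist');cv2.imwrite('pics/w19.png',r['img']);np.save('w19.npy',r,allow_pickle=True)
E
```

```text
time_s: 34.45
ee_pos: [0.4266, 0.2892, 0.0985]
eef_rot: [0.469, -0.47, -0.528, 0.529]
force: [0.2, 0.1, -0.5]
gripper_width: 0.042
time_s: 34.65
ee_pos: [0.4267, 0.288, 0.0984]
eef_rot: [0.469, -0.47, -0.529, 0.529]
force: [0.0, -1.3, -0.3]
gripper_width: 0.0423
t 34.65 p [426.7 288.   98.4] F [ 0.  -1.3 -0.3] w 42.3
[[-0.119  0.001 -0.993]
 [ 0.993 -0.002 -0.119]
 [-0.002 -1.    -0.001]]
turn [ 0.0005 -0.0025 -0.002 ] shift xyz [-0.2 72.4  2.4] | shift in present axes [-0.1 72.4  2.4]
```

View pics/w19.png

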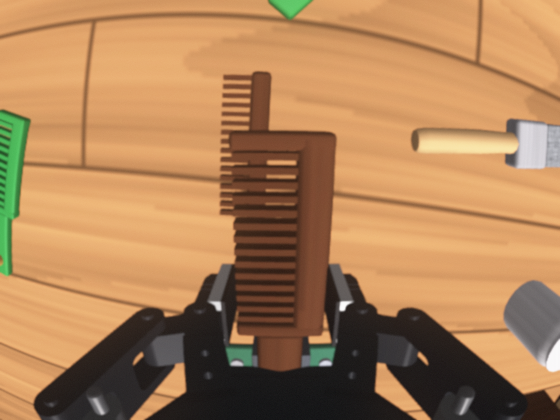

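```bash
python3 -m handwheel '[{"rx":0,"ry":-0.002,"rz":-0.001,"x":0,"y":15,"z":0,"hand":36},{"rx":0,"ry":0,"rz":0,"x":0,"y":20,"z":0,"hand":36},{"rx":0,"ry":0,"rz":0,"x":0,"y":20,"z":0,"hand":36},{"rx":0,"ry":0,"rz":0,"x":0,"y":10,"z":0,"hand":36},{"rx":0,"ry":0,"rz":0,"x":0,"y":7,"z":0,"hand":36},{"rx":0,"ry":0,"rz":0,"x":0,"y":0,"z":0,"hand":36},{"rx":0,"ry":0,"rz":0,"x":0,"y":0,"z":0,"hand":36}]'
python3 - <<'E'
from h import *
pr();to(505.8,297.5,26,187)
E
```

```text
time_s: 35.4
ee_pos: [0.4279, 0.2878, 0.0279]
eef_rot: [-0.468, 0.469, 0.53, -0.529]
force: [-0.6, 0.2, 0.5]
gripper_width: 0.0424
t 35.4 p [427.9 287.8  27.9] F [-0.6  0.2  0.5] w 42.4
[[-0.122  0.002 -0.993]
 [ 0.993  0.    -0.122]
 [ 0.    -1.    -0.002]]
turn [0.0024 0.0001 0.0001] shift xyz [  0.1   1.9 -78.5] | shift in present axes [  0.1   2.1 -78.5]
```

```bash
python3 -m handwheel '[{"rx":0.001,"ry":0,"rz":0,"x":0,"y":2,"z":-10,"hand":36},{"rx":0,"ry":0,"rz":0,"x":0,"y":0,"z":-15,"hand":36},{"rx":0,"ry":0,"rz":0,"x":0,"y":0,"z":-15,"hand":36},{"rx":0,"ry":0,"rz":0,"x":0,"y":0,"z":-12,"hand":36},{"rx":0,"ry":0,"rz":0,"x":0,"y":0,"z":0,"hand":36}]';  python3 -m handwheel '[{"rx":0,"ry":0,"rz":0,"x":0,"y":0,"z":-10,"hand":36},{"rx":0,"ry":0,"rz":0,"x":0,"y":0,"z":-10,"hand":36},{"rx":0,"ry":0,"rz":0,"x":0,"y":0,"z":-6,"hand":36},{"rx":0,"ry":0,"rz":0,"x":0,"y":0,"z":0,"hand":36},{"rx":0,"ry":0,"rz":0,"x":0,"y":0,"z":0,"hand":36}]'
python3 - <<'E'
from h import *
pr();to(505.8,297.5,22,187)
E
```

```text
time_s: 35.9
ee_pos: [0.4813, 0.2946, 0.0257]
eef_rot: [-0.468, 0.469, 0.53, -0.529]
force: [0.3, -0.0, 0.0]
gripper_width: 0.0425
time_s: 36.4
ee_pos: [0.5048, 0.2973, 0.0252]
eef_rot: [-0.468, 0.469, 0.53, -0.53]
force: [-0.0, 0.5, -0.2]
gripper_width: 0.0424
t 36.4 p [504.8 297.3  25.2] F [-0.   0.5 -0.2] w 42.4
[[-0.122  0.001 -0.992]
 [ 0.992 -0.    -0.122]
 [-0.    -1.    -0.001]]
turn [ 0.0005  0.0006 -0.0003] shift xyz [ 0.1  3.2 -1. ] | shift in present axes [ 0.1  3.2 -1. ]
```

```bash
python3 -m handwheel '[{"rx":0,"ry":0,"rz":0,"x":0,"y":2,"z":-0.8,"hand":36},{"rx":0,"ry":0,"rz":0,"x":0,"y":1.5,"z":0,"hand":36},{"rx":0,"ry":0,"rz":0,"x":0,"y":0,"z":0,"hand":36}]';python3 -m handwheel '[{"rx":0,"ry":0,"rz":0,"x":0,"y":0.8,"z":0,"hand":36},{"rx":0,"ry":0,"rz":0,"x":0,"y":0,"z":0,"hand":36}]'
```

```text
time_s: 36.7
ee_pos: [0.5055, 0.2975, 0.0222]
eef_rot: [-0.468, 0.469, 0.53, -0.53]
force: [-1.9, -1.0, 8.6]
gripper_width: 0.0423
time_s: 36.9
ee_pos: [0.5056, 0.2975, 0.0222]
eef_rot: [-0.468, 0.469, 0.53, -0.529]
force: [-7.6, -3.6, 20.2]
gripper_width: 0.0423
```

Down on the bed. Release, rise, shut the fingers.

```bash
python3 -m handwheel '[{"rx":0,"ry":0,"rz":0,"x":0,"y":-1,"z":0,"hand":36},{"rx":0,"ry":0,"rz":0,"x":0,"y":0,"z":0,"hand":55},{"rx":0,"ry":0,"rz":0,"x":0,"y":0,"z":0,"hand":65},{"rx":0,"ry":0,"rz":0,"x":0,"y":-10,"z":0,"hand":65},{"rx":0,"ry":0,"rz":0,"x":0,"y":-20,"z":0,"hand":65},{"rx":0,"ry":0,"rz":0,"x":0,"y":-20,"z":0,"hand":65},{"rx":0,"ry":0,"rz":0,"x":0,"y":-30,"z":0,"hand":40},{"rx":0,"ry":0,"rz":0,"x":0,"y":-30,"z":0,"hand":20},{"rx":0,"ry":0,"rz":0,"x":0,"y":-38,"z":0,"hand":0},{"rx":0,"ry":0,"rz":0,"x":0,"y":0,"z":0,"hand":0}]'; python3 -m handwheel '[{"rx":0,"ry":0,"rz":0,"x":0,"y":0,"z":0,"hand":0}]'
python3 - <<'E'
from h import *
pr();to(587.8,307.5,172,187)
r=cam('wrist');cv2.imwrite('pics/w20.png',r['img']);np.save('w20.npy',r,allow_pickle=True)
cv2.imwrite('pics/z20.png',cv2.resize(r['img'][105:255,220:340],None,fx=4,fy=4,interpolation=cv2.INTER_CUBIC))
E
```

```text
time_s: 37.9
ee_pos: [0.5075, 0.2987, 0.1757]
eef_rot: [-0.467, 0.469, 0.532, -0.527]
force: [0.7, 0.0, -0.6]
gripper_width: 0.0066
time_s: 38.0
ee_pos: [0.5061, 0.2978, 0.1712]
eef_rot: [-0.468, 0.469, 0.531, -0.529]
force: [-0.3, -0.3, -0.4]
gripper_width: -0.0002
t 38.0 p [506.1 297.8 171.2] F [-0.3 -0.3 -0.4] w -0.2
[[-0.123  0.003 -0.992]
 [ 0.992  0.001 -0.123]
 [ 0.001 -1.    -0.003]]
turn [0.0027 0.0007 0.0006] shift xyz [ -0.3  -0.8 -82.3] | shift in present axes [ -0.4  -0.6 -82.3]
```

View pics/z20.png

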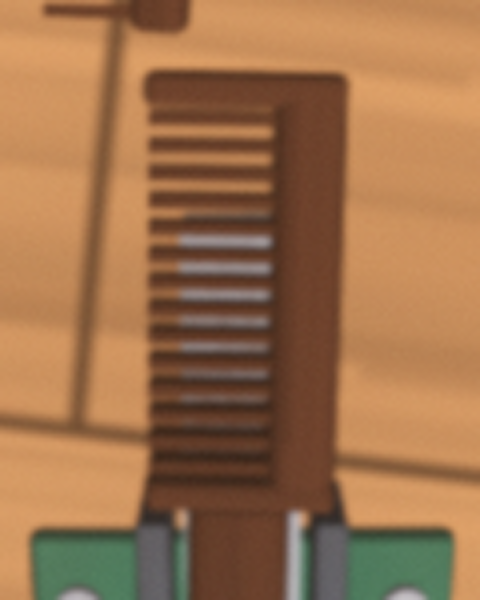

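```bash
python3 - <<'E'
from h import *
r=np.load('w20.npy',allow_pickle=True).item()
a=np.radians(7);c,s=np.cos(a),np.sin(a)
for u,v,z in [(145,75,.034),(347,75,.034),(149,510,.034),(335,510,.034),(190,530,.034),(285,530,.034)]:
    p=onz(r,u/4+220,v/4+105,z)[:2]*1e3-np.array([588.2,307.6]); print(np.round([c*p[0]+s*p[1],-s*p[0]+c*p[1]],1))
E
python3 -m handwheel '[{"rx":0.002,"ry":0,"rz":0,"x":-0.3,"y":0,"z":-20,"hand":0},{"rx":0,"ry":0,"rz":0,"x":0,"y":0,"z":-25,"hand":0},{"rx":0,"ry":0,"rz":0,"x":0,"y":0,"z":-25,"hand":0},{"rx":0,"ry":0,"rz":0,"x":0,"y":0,"z":-12,"hand":0},{"rx":0,"ry":0,"rz":0,"x":0,"y":0,"z":0,"hand":0},{"rx":0,"ry":0,"rz":0,"x":0,"y":0,"z":0,"hand":0}]' 80
python3 - <<'E'
from h import *
pr();to(587.8,307.5,155,187)
E
```

```text
[-153.6  -20.8]
[-153.7   22.2]
[-55.3 -21.4]
[-55.3  21.4]
[-50.4 -12. ]
[-50.4   9.9]
time_s: 38.65
ee_pos: [0.5863, 0.307, 0.1688]
eef_rot: [0.469, -0.468, -0.529, 0.531]
force: [-0.2, 0.3, 0.3]
gripper_width: -0.0002
t 38.65 p [586.3 307.  168.8] F [-0.2  0.3  0.3] w -0.2
[[-0.122 -0.003 -0.992]
 [ 0.992 -0.001 -0.122]
 [-0.001 -1.     0.003]]
turn [-0.0031  0.0006 -0.0009] shift xyz [ 0.4 13.8 -1.6] | shift in present axes [ 0.4 13.8 -1.6]
```

Comb sits at origin x ≈ −104.5 mm, as wanted. Now press.

```bash
python3 -m handwheel '[{"rx":0,"ry":0,"rz":0,"x":0,"y":8,"z":-1,"hand":0},{"rx":0,"ry":0,"rz":0,"x":0,"y":6,"z":0,"hand":0},{"rx":0,"ry":0,"rz":0,"x":0,"y":4,"z":0,"hand":0},{"rx":0,"ry":0,"rz":0,"x":0,"y":4,"z":0,"hand":0},{"rx":0,"ry":0,"rz":0,"x":0,"y":3,"z":0,"hand":0},{"rx":0,"ry":0,"rz":0,"x":0,"y":3,"z":0,"hand":0}]';python3 -m handwheel '[{"rx":0,"ry":0,"rz":0,"x":0,"y":2,"z":0,"hand":0},{"rx":0,"ry":0,"rz":0,"x":0,"y":0,"z":0,"hand":0}]';python3 -m handwheel '[{"rx":0,"ry":0,"rz":0,"x":0,"y":2,"z":0,"hand":0},{"rx":0,"ry":0,"rz":0,"x":0,"y":0,"z":0,"hand":0}]';python3 -m handwheel '[{"rx":0,"ry":0,"rz":0,"x":0,"y":1.5,"z":0,"hand":0},{"rx":0,"ry":0,"rz":0,"x":0,"y":0,"z":0,"hand":0}]'
```

```text
time_s: 39.25
ee_pos: [0.5878, 0.3074, 0.142]
eef_rot: [0.469, -0.468, -0.529, 0.53]
force: [-4.0, -1.2, 5.1]
gripper_width: -0.0002
time_s: 39.45
ee_pos: [0.5878, 0.3074, 0.1401]
eef_rot: [0.469, -0.468, -0.529, 0.53]
force: [-3.9, -1.2, 5.1]
gripper_width: -0.0
time_s: 39.65
ee_pos: [0.5879, 0.3074, 0.1383]
eef_rot: [0.469, -0.468, -0.53, 0.53]
force: [-4.5, -1.2, 6.1]
gripper_width: -0.0003
time_s: 39.85
ee_pos: [0.5879, 0.3074, 0.137]
eef_rot: [0.469, -0.468, -0.53, 0.53]
force: [-5.3, -1.5, 8.6]
gripper_width: 0.0003
```

```bash
python3 -m handwheel '[{"rx":0,"ry":0,"rz":0,"x":0,"y":1.5,"z":0,"hand":0},{"rx":0,"ry":0,"rz":0,"x":0,"y":0,"z":0,"hand":0}]';python3 -m handwheel '[{"rx":0,"ry":0,"rz":0,"x":0,"y":1.5,"z":0,"hand":0},{"rx":0,"ry":0,"rz":0,"x":0,"y":0,"z":0,"hand":0}]';python3 -m handwheel '[{"rx":0,"ry":0,"rz":0,"x":0,"y":1,"z":0,"hand":0},{"rx":0,"ry":0,"rz":0,"x":0,"y":0,"z":0,"hand":0}]';python3 -m handwheel '[{"rx":0,"ry":0,"rz":0,"x":0,"y":0.8,"z":0,"hand":0},{"rx":0,"ry":0,"rz":0,"x":0,"y":0,"z":0,"hand":0}]'
```

```text
time_s: 40.05
ee_pos: [0.5879, 0.3074, 0.1355]
eef_rot: [0.469, -0.468, -0.53, 0.53]
force: [-5.7, -2.4, 9.1]
gripper_width: -0.0001
time_s: 40.25
ee_pos: [0.5879, 0.3074, 0.1341]
eef_rot: [0.469, -0.468, -0.53, 0.53]
force: [-5.3, -1.4, 9.7]
gripper_width: -0.0002
time_s: 40.45
ee_pos: [0.588, 0.3075, 0.134]
eef_rot: [-0.468, 0.468, 0.53, -0.53]
force: [-10.6, -3.4, 20.6]
gripper_width: 0.0005
time_s: 40.65
ee_pos: [0.588, 0.3075, 0.1339]
eef_rot: [-0.468, 0.468, 0.53, -0.529]
force: [-12.5, -5.9, 28.7]
gripper_width: 0.0001
```

At the stop. Retreat and fetch the comb.

```bash
python3 -m handwheel '[{"rx":0,"ry":0,"rz":0,"x":0,"y":-10,"z":0,"hand":0},{"rx":0,"ry":0,"rz":0,"x":0,"y":-15,"z":0,"hand":0},{"rx":0,"ry":0,"rz":0,"x":0,"y":-20,"z":0,"hand":0},{"rx":0,"ry":0,"rz":0,"x":0,"y":0,"z":25,"hand":20},{"rx":0,"ry":0,"rz":0,"x":0,"y":0,"z":30,"hand":40},{"rx":0,"ry":0,"rz":0,"x":0,"y":0,"z":28,"hand":65},{"rx":0,"ry":0,"rz":0,"x":0,"y":0,"z":0,"hand":65},{"rx":0,"ry":0,"rz":0,"x":0,"y":0,"z":0,"hand":65}]'
python3 - <<'E'
from h import *
pr();to(505.8,297.5,22,187)
r=cam('wrist');cv2.imwrite('pics/w21.png',r['img'])
E
```

```text
time_s: 41.45
ee_pos: [0.5058, 0.2973, 0.1771]
eef_rot: [0.468, -0.468, -0.53, 0.53]
force: [-0.1, -0.4, -0.3]
gripper_width: 0.065
t 41.45 p [505.8 297.3 177.1] F [-0.1 -0.4 -0.3] w 65.0
[[-0.123 -0.    -0.992]
 [ 0.992  0.    -0.123]
 [ 0.    -1.     0.   ]]
turn [-0.0002  0.0011  0.    ] shift xyz [ 2.000e-01  1.551e+02 -1.000e-01] | shift in present axes [ 1.000e-01  1.551e+02 -1.000e-01]
```

View pics/w21.png

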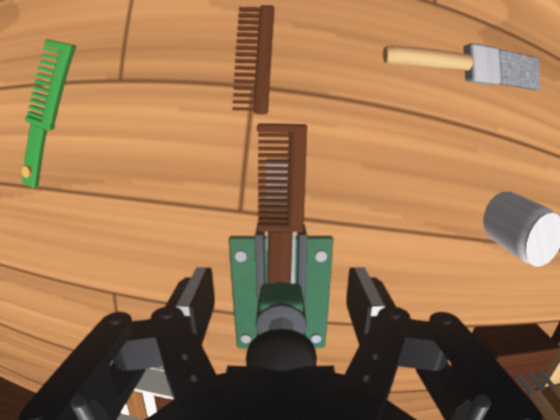

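```bash
python3 -m handwheel '[{"rx":0,"ry":0,"rz":0,"x":0,"y":25,"z":0,"hand":65},{"rx":0,"ry":0,"rz":0,"x":0,"y":30,"z":0,"hand":65},{"rx":0,"ry":0,"rz":0,"x":0,"y":30,"z":0,"hand":65},{"rx":0,"ry":0,"rz":0,"x":0,"y":30,"z":0,"hand":65},{"rx":0,"ry":0,"rz":0,"x":0,"y":25,"z":0,"hand":65},{"rx":0,"ry":0,"rz":0,"x":0,"y":15,"z":0,"hand":60},{"rx":0,"ry":0,"rz":0,"x":0,"y":0,"z":0,"hand":50},{"rx":0,"ry":0,"rz":0,"x":0,"y":0,"z":0,"hand":40},{"rx":0,"ry":0,"rz":0,"x":0,"y":0,"z":0,"hand":36},{"rx":0,"ry":0,"rz":0,"x":0,"y":0,"z":0,"hand":36}]' 60; python3 -m handwheel '[{"rx":0,"ry":0,"rz":0,"x":0,"y":0,"z":0,"hand":36},{"rx":0,"ry":0,"rz":0,"x":0,"y":-3,"z":0,"hand":36},{"rx":0,"ry":0,"rz":0,"x":0,"y":0,"z":10,"hand":36},{"rx":0,"ry":0,"rz":0,"x":0,"y":0,"z":15,"hand":36},{"rx":0,"ry":0,"rz":0,"x":0,"y":0,"z":20,"hand":36},{"rx":0,"ry":0,"rz":0,"x":0,"y":0,"z":20,"hand":36},{"rx":0,"ry":0,"rz":0,"x":0,"y":0,"z":20,"hand":36},{"rx":0,"ry":0,"rz":0,"x":0,"y":0,"z":0,"hand":36}]';python3 - <<'E'
from h import *
pr()
r=cam('scene');cv2.imwrite('pics/s8.png',r['img'])
r=cam('wrist');cv2.imwrite('pics/w22.png',r['img'])
E
```

```text
time_s: 42.5
ee_pos: [0.5062, 0.2975, 0.0227]
eef_rot: [-0.468, 0.468, 0.53, -0.53]
force: [-0.4, 0.1, -0.9]
gripper_width: 0.0424
time_s: 43.3
ee_pos: [0.4184, 0.2861, 0.0249]
eef_rot: [0.469, -0.468, -0.529, 0.531]
force: [0.4, 0.3, -1.5]
gripper_width: 0.0423
t 43.3 p [418.4 286.1  24.9] F [ 0.4  0.3 -1.5] w 42.3
[[-0.124 -0.002 -0.992]
 [ 0.992 -0.001 -0.124]
 [-0.001 -1.     0.003]]
```

View pics/s8.png

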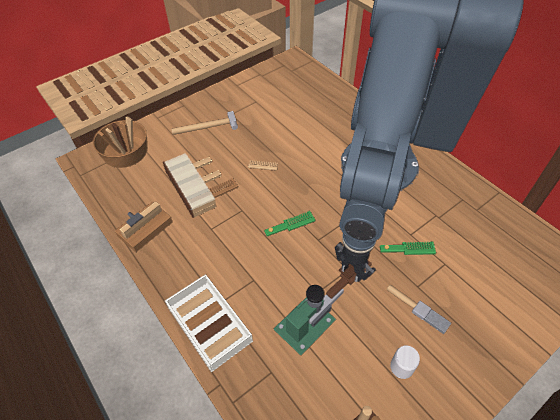

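View pics/w22.png

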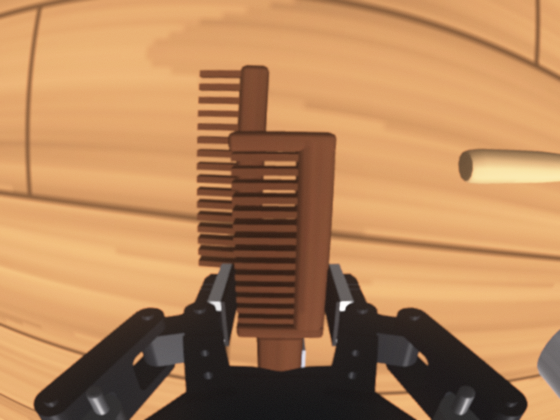

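```bash
python3 -m handwheel '[{"rx":0,"ry":0,"rz":0,"x":0,"y":-25,"z":0,"hand":36},{"rx":0,"ry":0,"rz":0,"x":0,"y":-30,"z":0,"hand":36},{"rx":0,"ry":0,"rz":0,"x":0,"y":-35,"z":0,"hand":36},{"rx":0,"ry":0.124,"rz":0,"x":0,"y":0,"z":0,"hand":36},{"rx":0,"ry":0.124,"rz":0,"x":0,"y":0,"z":0,"hand":36},{"rx":0,"ry":0,"rz":0,"x":-20,"y":0,"z":0,"hand":36},{"rx":0,"ry":0,"rz":0,"x":-35,"y":0,"z":0,"hand":36},{"rx":0,"ry":0,"rz":0,"x":-35,"y":0,"z":0,"hand":36},{"rx":0,"ry":0,"rz":0,"x":-35,"y":0,"z":0,"hand":36},{"rx":0,"ry":0,"rz":0,"x":-35,"y":0,"z":0,"hand":36}]';python3 -m handwheel '[{"rx":0,"ry":0,"rz":0,"x":-35,"y":0,"z":-5,"hand":36},{"rx":0,"ry":0,"rz":0,"x":-35,"y":0,"z":-5,"hand":36},{"rx":0,"ry":0,"rz":0,"x":-35,"y":0,"z":-5,"hand":36},{"rx":0,"ry":0,"rz":0,"x":-35,"y":0,"z":-10,"hand":36},{"rx":0,"ry":0,"rz":0,"x":-35,"y":0,"z":-10,"hand":36},{"rx":0,"ry":0,"rz":0,"x":-35,"y":0,"z":-10,"hand":36},{"rx":0,"ry":0,"rz":0,"x":-35,"y":0,"z":-10,"hand":36},{"rx":0,"ry":0,"rz":0,"x":-35,"y":0,"z":-10,"hand":36},{"rx":0,"ry":0,"rz":0,"x":0,"y":0,"z":0,"hand":36}]';python3 -c "
from h import *
pr();to(446.6,-396,115,172.8)"
```

```text
time_s: 44.4
ee_pos: [0.4016, 0.1268, 0.1152]
eef_rot: [0.53, -0.53, -0.468, 0.468]
force: [-0.2, -0.2, -0.7]
gripper_width: 0.0423
time_s: 45.3
ee_pos: [0.4319, -0.1618, 0.1152]
eef_rot: [-0.531, 0.532, 0.466, -0.467]
force: [-0.1, -0.1, -0.1]
gripper_width: 0.0425
t 45.3 p [ 431.9 -161.8  115.2] F [-0.1 -0.1 -0.1] w 42.5
[[ 0.129  0.    -0.992]
 [ 0.992 -0.002  0.129]
 [-0.002 -1.    -0.   ]]
turn [ 0.0002 -0.0033 -0.0016] shift xyz [-2.305e+02  2.000e-01 -4.400e+01] | shift in present axes [-230.3    0.5  -44.7]
```

```bash
python3 -m handwheel '[{"rx":0,"ry":-0.003,"rz":-0.001,"x":-25,"y":0,"z":-7,"hand":36},{"rx":0,"ry":0,"rz":0,"x":-35,"y":0,"z":-7,"hand":36},{"rx":0,"ry":0,"rz":0,"x":-35,"y":0,"z":-7,"hand":36},{"rx":0,"ry":0,"rz":0,"x":-35,"y":0,"z":-7,"hand":36},{"rx":0,"ry":0,"rz":0,"x":-35,"y":0,"z":-7,"hand":36},{"rx":0,"ry":0,"rz":0,"x":-35,"y":0,"z":-7,"hand":36},{"rx":0,"ry":0,"rz":0,"x":-25,"y":0,"z":-2,"hand":36},{"rx":0,"ry":0,"rz":0,"x":-5,"y":0,"z":0,"hand":36},{"rx":0,"ry":0,"rz":0,"x":0,"y":0,"z":0,"hand":36},{"rx":0,"ry":0,"rz":0,"x":0,"y":0,"z":0,"hand":36}]';python3 - <<'E'
from h import *
pr();to(446.6,-396,26,172.8)
r=cam('wrist');cv2.imwrite('pics/w23.png',r['img']);np.save('w23.npy',r,allow_pickle=True)
E
```

```text
time_s: 46.3
ee_pos: [0.4465, -0.3907, 0.1149]
eef_rot: [0.53, -0.529, -0.469, 0.469]
force: [-0.8, -0.2, -0.4]
gripper_width: 0.0429
t 46.3 p [ 446.5 -390.7  114.9] F [-0.8 -0.2 -0.4] w 42.9
[[ 0.121 -0.001 -0.993]
 [ 0.993  0.001  0.121]
 [ 0.001 -1.     0.001]]
turn [-0.0013  0.0039  0.0009] shift xyz [-5.2 88.9 -0.8] | shift in present axes [-5.3 88.8 -0.9]
```

View pics/w23.png

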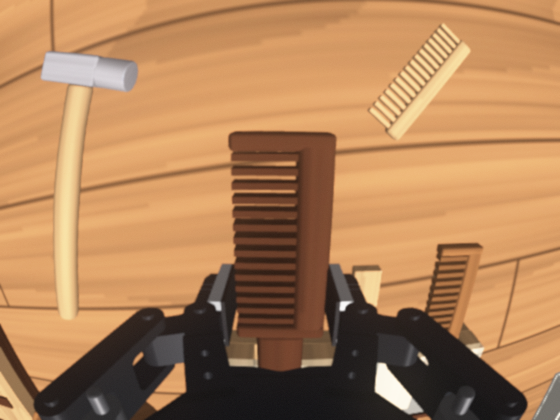

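```bash
python3 - <<'E'
from h import *
r=np.load('w23.npy',allow_pickle=True).item()
print(onz(r,354,268,.022),onz(r,381,268,.022))
E
python3 -m handwheel '[{"rx":0,"ry":0.002,"rz":0,"x":-5,"y":10,"z":0,"hand":36},{"rx":0,"ry":0,"rz":0,"x":0,"y":20,"z":0,"hand":36},{"rx":0,"ry":0,"rz":0,"x":0,"y":25,"z":0,"hand":36},{"rx":0,"ry":0,"rz":0,"x":0,"y":20,"z":0,"hand":36},{"rx":0,"ry":0,"rz":0,"x":0,"y":10,"z":0,"hand":36},{"rx":0,"ry":0,"rz":0,"x":0,"y":4,"z":0,"hand":36},{"rx":0,"ry":0,"rz":0,"x":0,"y":0,"z":0,"hand":36},{"rx":0,"ry":0,"rz":0,"x":0,"y":0,"z":0,"hand":36}]';python3 - <<'E'
from h import *
pr();to(446.6,-396,26,172.8)
E
```

```text
[ 0.49562143 -0.33600561  0.022     ] [ 0.49923025 -0.31265947  0.022     ]
time_s: 47.15
ee_pos: [0.4462, -0.3968, 0.0268]
eef_rot: [-0.53, 0.53, 0.468, -0.468]
force: [-0.1, 0.3, 0.0]
gripper_width: 0.0425
t 47.15 p [ 446.2 -396.8   26.8] F [-0.1  0.3  0. ] w 42.5
[[ 0.124 -0.    -0.992]
 [ 0.992 -0.     0.124]
 [-0.    -1.     0.   ]]
turn [-0.      0.0017 -0.0001] shift xyz [ 0.8  0.8 -0.3] | shift in present axes [ 0.8  0.8 -0.3]
```

```bash
python3 -m handwheel '[{"rx":0,"ry":0.002,"rz":0,"x":0,"y":1.5,"z":-10,"hand":36},{"rx":0,"ry":0,"rz":0,"x":0,"y":0,"z":-10,"hand":36},{"rx":0,"ry":0,"rz":0,"x":0,"y":0,"z":-10,"hand":36},{"rx":0,"ry":0,"rz":0,"x":0,"y":0,"z":-10,"hand":36},{"rx":0,"ry":0,"rz":0,"x":0,"y":0,"z":0,"hand":36}]';python3 -m handwheel '[{"rx":0,"ry":0,"rz":0,"x":0,"y":0,"z":-10,"hand":36},{"rx":0,"ry":0,"rz":0,"x":0,"y":0,"z":-10,"hand":36},{"rx":0,"ry":0,"rz":0,"x":0,"y":0,"z":0,"hand":36}]';python3 -m handwheel '[{"rx":0,"ry":0,"rz":0,"x":0,"y":0,"z":-8,"hand":36},{"rx":0,"ry":0,"rz":0,"x":0,"y":0,"z":-8,"hand":36},{"rx":0,"ry":0,"rz":0,"x":0,"y":0,"z":-8,"hand":36},{"rx":0,"ry":0,"rz":0,"x":0,"y":0,"z":0,"hand":36}]';python3 -c "
from h import *
pr();to(537.9,-407.5,22,172.8)"
```

```text
time_s: 47.65
ee_pos: [0.4869, -0.4015, 0.0242]
eef_rot: [0.531, -0.53, -0.468, 0.468]
force: [-0.8, 0.6, -1.5]
gripper_width: 0.0422
time_s: 47.95
ee_pos: [0.5065, -0.4042, 0.0243]
eef_rot: [0.531, -0.53, -0.468, 0.468]
force: [-0.0, 0.2, -0.7]
gripper_width: 0.0422
time_s: 48.35
ee_pos: [0.5301, -0.4071, 0.0242]
eef_rot: [0.531, -0.53, -0.468, 0.468]
force: [-0.9, -0.2, -0.6]
gripper_width: 0.0424
t 48.35 p [ 530.1 -407.1   24.2] F [-0.9 -0.2 -0.6] w 42.4
[[ 0.125 -0.001 -0.992]
 [ 0.992  0.001  0.125]
 [ 0.    -1.     0.001]]
turn [-0.0006  0.      0.0004] shift xyz [ 0.6  2.2 -7.8] | shift in present axes [ 0.6  2.2 -7.8]
```

```bash
python3 -m handwheel '[{"rx":0,"ry":0,"rz":0,"x":0.6,"y":0,"z":-4,"hand":36},{"rx":0,"ry":0,"rz":0,"x":0,"y":0,"z":-2,"hand":36},{"rx":0,"ry":0,"rz":0,"x":0,"y":0,"z":0,"hand":36}]';python3 -m handwheel '[{"rx":0,"ry":0,"rz":0,"x":0,"y":0.8,"z":-1.5,"hand":36},{"rx":0,"ry":0,"rz":0,"x":0,"y":0,"z":0,"hand":36}]';python3 -m handwheel '[{"rx":0,"ry":0,"rz":0,"x":0,"y":0.5,"z":-1.5,"hand":36},{"rx":0,"ry":0,"rz":0,"x":0,"y":0,"z":0,"hand":36}]'
```

```text
time_s: 48.65
ee_pos: [0.5352, -0.4072, 0.0243]
eef_rot: [0.531, -0.53, -0.467, 0.468]
force: [0.6, 0.6, -1.5]
gripper_width: 0.0423
time_s: 48.85
ee_pos: [0.5361, -0.4073, 0.0233]
eef_rot: [0.531, -0.53, -0.467, 0.468]
force: [-2.6, -0.5, -0.7]
gripper_width: 0.0424
time_s: 49.05
ee_pos: [0.5362, -0.4073, 0.0226]
eef_rot: [0.532, -0.529, -0.467, 0.468]
force: [-12.7, 0.7, 4.1]
gripper_width: 0.0425
```

```bash
python3 -m handwheel '[{"rx":0,"ry":0,"rz":0,"x":0,"y":0.3,"z":0,"hand":36},{"rx":0,"ry":0,"rz":0,"x":0,"y":0,"z":0,"hand":46},{"rx":0,"ry":0,"rz":0,"x":0,"y":0,"z":0,"hand":54},{"rx":0,"ry":0,"rz":0,"x":0,"y":0,"z":0,"hand":60},{"rx":0,"ry":0,"rz":0,"x":0,"y":-15,"z":0,"hand":60},{"rx":0,"ry":0,"rz":0,"x":0,"y":-25,"z":0,"hand":60},{"rx":0,"ry":0,"rz":0,"x":0,"y":-35,"z":0,"hand":60},{"rx":0,"ry":0,"rz":0,"x":0,"y":-35,"z":0,"hand":60},{"rx":0,"ry":0,"rz":0,"x":0,"y":-35,"z":0,"hand":85},{"rx":0,"ry":0,"rz":0,"x":0,"y":-35,"z":0,"hand":85}]';python3 -m handwheel '[{"rx":0,"ry":0,"rz":0,"x":20,"y":0,"z":0,"hand":85},{"rx":0,"ry":0,"rz":0,"x":30,"y":0,"z":0,"hand":85},{"rx":0,"ry":0,"rz":0,"x":30,"y":0,"z":0,"hand":85},{"rx":0,"ry":0,"rz":0,"x":0,"y":0,"z":0,"hand":85},{"rx":0,"ry":0,"rz":0,"x":0,"y":0,"z":0,"hand":85}]';python3 - <<'E'
from h import *
pr()
r=cam('wrist');cv2.imwrite('pics/w24.png',cv2.resize(r['img'],None,fx=1.4,fy=1.4));np.save('w24.npy',r,allow_pickle=True)
r=cam('scene');cv2.imwrite('pics/s9.png',r['img'])
E
```

```text
time_s: 50.05
ee_pos: [0.5382, -0.4075, 0.2044]
eef_rot: [0.531, -0.53, -0.468, 0.468]
force: [-0.3, -0.4, -0.1]
gripper_width: 0.0845
time_s: 50.55
ee_pos: [0.5486, -0.328, 0.2031]
eef_rot: [0.53, -0.53, -0.468, 0.468]
force: [-0.3, -0.3, -0.0]
gripper_width: 0.0851
t 50.55 p [ 548.6 -328.   203.1] F [-0.3 -0.3 -0. ] w 85.1
[[ 0.125 -0.    -0.992]
 [ 0.992  0.     0.125]
 [ 0.    -1.     0.   ]]
```

View pics/w24.png

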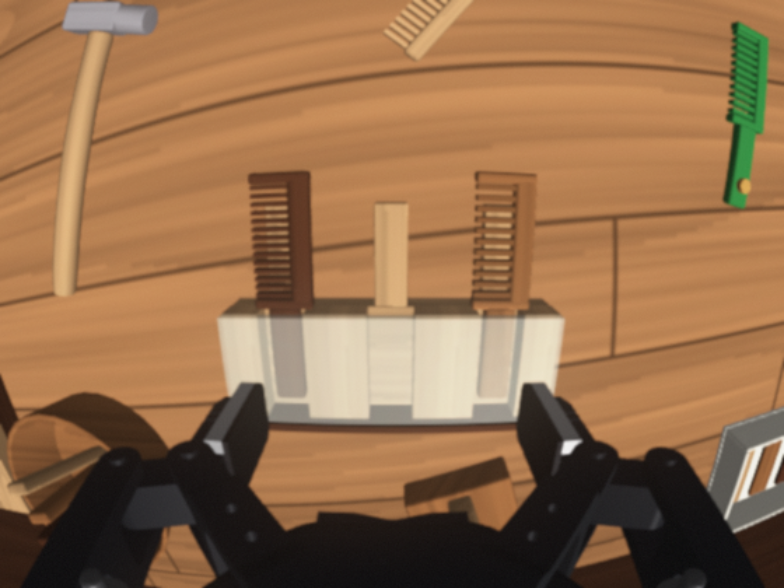

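View pics/s9.png

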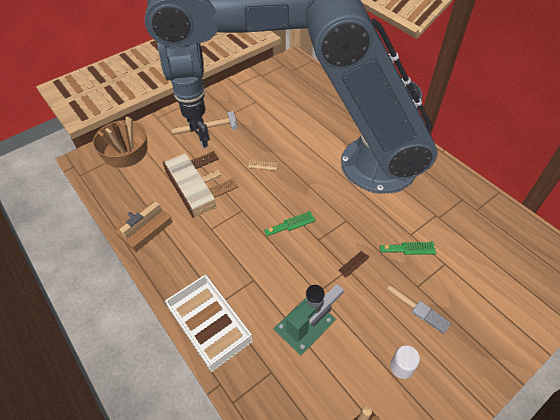

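Run:
```python
from h import *
r=np.load('w24.npy',allow_pickle=True).item()
cv2.imwrite('pics/z24.png',cv2.resize(r['img'][110:310,150:410],None,fx=3,fy=3,interpolation=cv2.INTER_CUBIC))
r=cam('top');cv2.imwrite('pics/t4.png',r['img'])
```

```text
(no output)
```

View pics/z24.png

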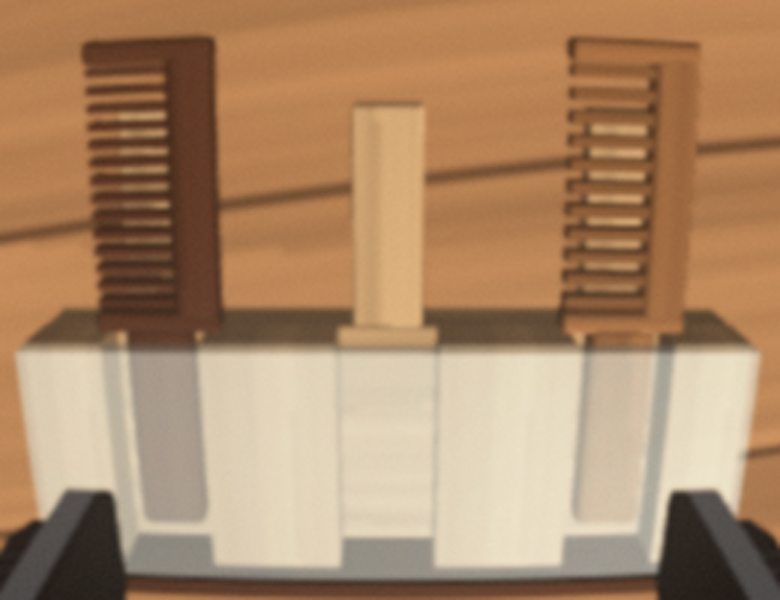

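View pics/t4.png

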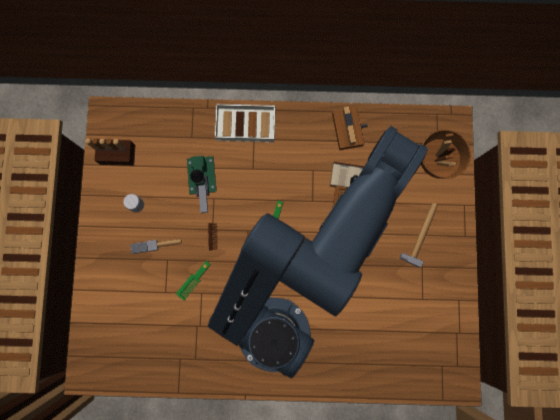

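Run:
```python
from h import *
r=np.load('w24.npy',allow_pickle=True).item()
y=np.radians(-7.2);X=np.array([np.cos(y),np.sin(y)])
for u,v,z in [(160,328,.034),(625,328,.034),(388,326,.022),(160,42,.034),(635,42,.034),(388,345,.056)]:
    p=onz(r,u/3+150,v/3+110,z)[:2]*1e3; print(z,np.round(p,1),round(p@X,1))
```

```text
0.034 [ 563.2 -410. ] 610.2
0.034 [ 583.1 -251.7] 610.1
0.022 [ 576.1 -332.8] 613.2
0.034 [ 468.  -393.1] 513.6
0.034 [ 486.9 -241.3] 513.3
0.056 [ 571.4 -332.2] 608.6
```

```bash
python3 -c "
from h import *
print(arm.sign_off())"
```

```text
the job is handed in; nothing more can be done
None
```

I finished both handled combs that were on the bench, one mid-brown and one dark, and handed the job in at about 51 s of the 210 s. The two green look-alikes were left alone.

- **Pressing:** Each comb lay in the press with its stud under the die, and I pushed the plunger head down to its stop. The head stopped at 134 mm with 26–29 N on the wrist. Afterwards the plunger sprang back up.
- **Racking:** The mid-brown comb is in slot2 and the dark comb in slot0. I pushed each in until its head met the rack at about 12 N.

**Last checks:**
- **Rack fit:** Both heads line up with each other and with the rack front, to within the 2–3 mm the camera can resolve.
- **Other items:** Everything else on the bench looks to be where it was. I judged this by eye from the last pictures, not by measuring.
- **Studs:** After pressing, no brass showed on either handle, so I could not see the flush tops. That they are flush rests on the plunger reaching its stop.
- **Driving force:** The wrist read about 7–10 N while each stud was being driven, less than the roughly 12 N expected. I did not find out why.

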